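# Load the preheating hearth and light its gas valve

### The job

Stand the steel hub, flange down, on the yellow ring of the hearth's carriage (set it down, don't drop it), then push the carriage fully home under the hood. Only then push the red gas knob in and turn it clockwise past its safety stop until its white pointer is at the green dot, and let it spring back out. Leave the other things on the bench where they are, and keep the hub upright.

Things in the scene. Friction and masses are not known exactly. Their poses are not given: they have to be found in the camera images.
- hub: the workpiece, a loose steel pipe hub of 0.4 to 0.65 kg, standing on the bench: a round flange, 80 mm diameter and 12 mm thick, with a round neck of 36 mm diameter on it; 50 mm tall in all. Origin: centre of the flange's underside, z up along the neck. Grip it by the neck.
- hearth: green and grey bench hearth, fixed; its place and yaw vary. Base 350 mm long (x), 170 mm wide (y). Origin at the bench under its centre; its +x points into the hood, -x out towards the robot. The hood covers x from +5 to +170 mm, top at 107 mm above the bench, its underside 93 mm above the bench; the other half is open rails.
- carriage (a joint): how far the carriage is out, in m: 0 is fully home under the hood, 0.14 fully out; it starts 0.115 to 0.135 out. It slides along the hearth's x; about 2.5 N of friction, no spring, stays where it is left.
- plate_mark (a point): centre of the yellow ring (88 mm outside diameter) painted on the top face of the carriage's steel plate, 28 mm above the bench; moves with the carriage; axes as the hearth's. The plate is 135 mm long and 134 mm wide.
- push_plate (a point): middle of the top edge of the upright aluminium push plate at the carriage's front, on its outer (-x) face, 86 mm above the bench; axes as the hearth's. The plate is 150 mm wide, 66 mm high, 10 mm thick and stands 65 mm in front of the ring's centre; push it towards the hearth's +x.
- valve_box: grey gas valve box, fixed, 130 x 130 x 60 mm; its place and yaw vary. Origin at the bench under its centre, on the knob's axis; -x is its front. On its top, 48 mm from the axis: a red dot at the front (off), a yellow dash at the safety stop, a green dot (the wanted setting).
- knob (a joint): angle of the knob in rad, growing clockwise seen from above; 0: white pointer at the red dot (towards the box's -x); 1.3: pointer at the green dot; range 0 to 1.9; starts at 0 to 0.2. Unless the knob is pushed in more than about 6 mm, a hidden safety stop blocks it, either way, between about 0.3 and 1.0. Slight friction: it stays where it is left.
- knob_push (a joint): how far the knob is pushed in (down), in m: 0 out, 0.009 fully in. A spring pushes it out, 5.4 N at the start and 10.8 N fully in.
- knob_grip (a point): top centre of the knob's red grip bar, 112 mm above the bench when out; turns and sinks with the knob, its -x axis points along the bar to the end with the white pointer. The bar is 56 mm long (x), 14 mm thick (y) and 32 mm tall; under it a black disc of 60 mm diameter and 6 mm thickness, its upper face 32 mm below this point, 20 mm above the box.
- green_dot (a point): centre of the green dot on top of the valve box, 48 mm from the knob's axis.
- pipe_offcut: bystander: loose copper pipe offcut, 60 mm diameter, 60 mm tall, standing; origin at its underside.
- paste_tin: bystander: loose flat blue tin with a white lid, 52 mm diameter, 34 mm tall; origin at its underside.
- spray_bottle: bystander: loose white bottle, 56 mm diameter, 150 mm tall; origin at its underside.
- brush: bystander: loose wooden-handled brush, 200 mm long, lying.
- square: bystander: loose orange welding square, legs of about 100 mm, 16 mm thick, lying.
Mind the look-alikes: they are no part of the job. Of the things shaped like the hub, the steel one is meant. What is shaped like the valve_box but orange is not meant.

How it is judged:
By the outcome, as a careful person would: the job done as asked, in the order asked, and still so for the second after the job is handed in, with the robot touching nothing.
It also fails if it takes over 72 s, if anything falls off the work surface, if the arm or the gripper's body presses on something with over 40 N, if the wrist force passes 120 N, or if a joint passes its speed limit or range.

### The arm

A 6-joint arm with a two-finger parallel gripper is mounted at the origin on the work surface. World frame = base frame: x ahead of the robot, y to its left, z up, the work surface at z = 0. Lengths are in mm, angles in degrees, forces in N, time in s.
With the tool pointing down it reaches from about 350 to 850 mm from the base axis. Payload 8.1 kg.
Tool frame: the origin (TCP) lies midway between the tips of the shut fingers; the grasp point (between the pads) lies 19 mm behind it (r.tcp_to_grasp is the distance from the TCP to the grasp point, in mm); z points along the fingers, y is the direction in which the jaws open and shut (so a half turn about z gives the same grasp; the last joint's range is limited). The gripper opens to 85 mm and grips with 20 to 120 N. Pads are 22 mm wide; open, the fingers measure 114 mm over their backs; the gripper's body (76 mm by 85 mm) begins 54 mm behind the grasp point. The pads swing forward as they close: fully open they stand 13 mm farther back than shut.
Start: joints at [58.247, 7.471, 85.268, -0, 87.261, -4.893], TCP at [271.07, 535.282, 231.292] pointing down, gripper open.
Joint ranges: [-169.43, 169.43], [-51.17, 129.36], [1.28, 143.12], [-76.62, 256.62], [0, 156.53], [-152.29, 152.29]. Speed limits (degrees/s): [136.94, 136.94, 159.86, 180, 180, 180].

### API

Orientations are given as [roll, pitch, yaw] about the fixed x, y, z axes, in that order (R = Rz(yaw) Ry(pitch) Rx(roll)).
In Python, from bench import r gives the robot as it stands.
- The arm moves only by the tool jog_arm, never from a script. Its argument "targets" is a list of rows, each a list of 7 numbers: the shift along the tool's x, y, z in m, then the turn, a rotation vector about the tool's x, y, z in rad, then the closure, from 0 (fully open) to 1 (shut). In form: [[dx, dy, dz, wx, wy, wz, claw], ...]. A call has 1 to 5 rows; each row is the pose to reach, as a shift and turn from the pose commanded when the call began, along the tool's axes at that moment; what a row does not reach only later rows make up. A row lasts 1/12 s, in which the tool goes at most 41.7 mm and 7.16 degrees, less where a joint would pass 70% of its speed; a pose out of reach is approached as far as the arm can. A call with a gripper value outside its range is refused whole. The fingers move at their own pace and stop on an object; "newtons" is the grip in N (left out, the last holds). Time passes only in rows, so rows that repeat a pose let the fingers close. It gives the time, the measured TCP pose, the force and the opening at its end, in the units of the state.
- r.sense(): the state, without advancing time (a new reading comes with each control period).
- r.snapshot(name): name is "side" or "top"; returns a dict with "pixels" (400x640x3 uint8, red, green, blue), "fx", "fy", "cx", "cy" (pixels), "origin" and "attitude" of the camera in the world. Camera axes: x right, y down, z forward; pixel columns grow to the right and rows downward; lengths in mm; the calibration is good to about 2 mm. A picture is of the moment at which its call begins. There is no depth.
- r.hand_in(): hands the job in, once; it reports no verdict.
The state is a dict: "time": time; "joint_pos": joint angles; "qd": joint speeds; "joint_efforts": joint torques, N m; "tool_pos": TCP position; "tcp_rot": TCP orientation; "ft_force": force on the tool from outside, world axes, zero at the start; "wrist_torque": the same for the moment, N m; "finger_gap": finger opening in mm.
Only numpy, scipy, OpenCV 4.12 (cv2) and the standard library are available. Lean on these libraries where they do the work, as an engineer would, in place of code of your own. Each camera call takes 0.05 s, during which the arm holds its last target.

## Working session

There is one attempt and no reset: what is moved stays moved. The work goes in short steps, Python scripts to look and compute and a tool call to move; the robot and the scene stay as the last step left them, time stands still between calls to the robot, and variables do not carry over. Pictures are saved under pics/ and viewed, and the job is handed in when it is done.

Besides the shell and the picture viewer there is one more tool, called after "Call:" by a JSON object that holds its "api" and its "payload", one argument or row to a line. jog_arm: Moves the arm, as the interface text tells. Its arguments: {"type":"object","properties":{"targets":{"type":"array","items":{"type":"array","items":{"type":"number"}}},"newtons":{"type":"number"}},"required":["targets"]}

```bash
ls; mkdir -p pics
python3 - <<'E'
from bench import r
import cv2,numpy as np
s=r.sense()
for k,v in s.items(): print(k,np.round(v,3))
for n in("side","top"):
    p=r.snapshot(n)
    cv2.imwrite(f"pics/{n}0.png",p["pixels"][:,:,::-1])
    np.savez(f"{n}0.npz",**p)
    print(n,p["fx"],p["fy"],p["cx"],p["cy"],p["origin"],p["attitude"])
E
```

```text
pics
time 0.0
joint_pos [ 5.8246e+01  7.5160e+00  8.5331e+01  2.0000e-03  8.7263e+01 -4.8930e+00]
qd [-0.047 -0.045  0.053 -0.004  0.084 -0.084]
joint_efforts [-3.0000e-03 -5.6938e+01 -5.0055e+01 -0.0000e+00  1.5000e-02 -0.0000e+00]
tool_pos [270.765 534.792 230.218]
tcp_rot [-1.79891e+02 -1.10000e-02  1.53139e+02]
ft_force [ 0.186 -0.182  0.2  ]
wrist_torque [ 0.016  0.017 -0.044]
finger_gap 85.337
side 369.0997937503952 369.0997937503952 315.43985417803225 198.4521001297132 [ 165.20071292 -697.99091258  892.54094882] [-136.70838848    0.25128259  -25.3790179 ]
top 398.8814822167625 398.8814822167625 320.52541134546914 200.6640229814465 [ 371.39881896  -12.68685638 1262.74855328] [-175.68806875    0.84924817  -89.91292134]
```

View pics/top0.png

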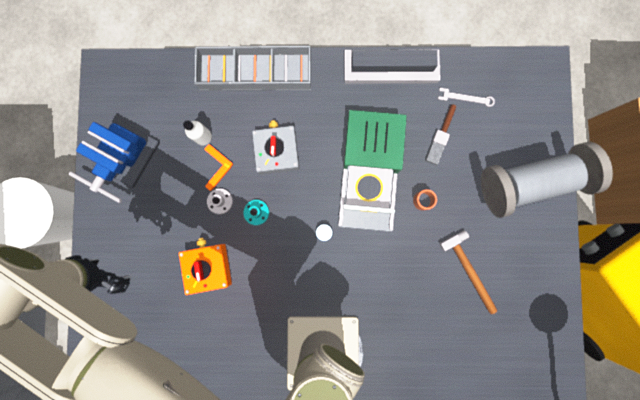

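View pics/side0.png

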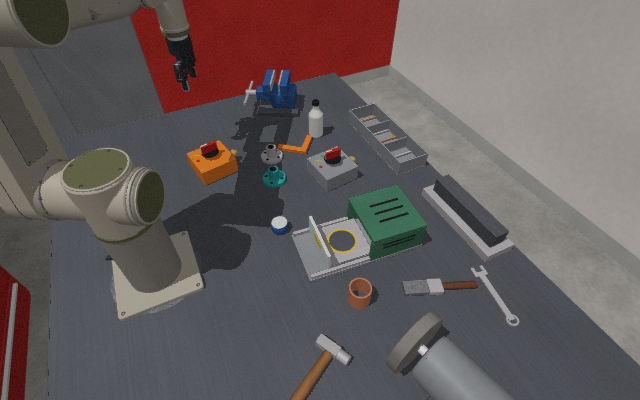

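The top picture shows two hub shapes, steel at (219,201) and teal at (257,212). It also shows two valve boxes, grey at (275,147) and orange at (204,269). The hearth is at (372,170) with its carriage out. I choose the steel hub and the grey box, and check both in close crops.

```bash
cat > h.py <<'E'
import numpy as np,cv2
from scipy.spatial.transform import Rotation as R
def cam(p): 
    return np.array([[p["fx"],0,p["cx"]],[0,p["fy"],p["cy"]],[0,0,1]],float),R.from_euler("xyz",np.array(p["attitude"],float),degrees=True).as_matrix(),np.array(p["origin"],float)
def plane(p,uv,z):
    K,A,o=cam(p); uv=np.atleast_2d(uv).astype(float)
    d=(A@np.linalg.inv(K)@np.c_[uv,np.ones(len(uv))].T).T
    return o+d*((z-o[2])/d[:,2])[:,None]
def proj(p,X):
    K,A,o=cam(p); q=(K@A.T@(np.atleast_2d(X)-o).T).T
    return q[:,:2]/q[:,2:]
def load(n): return dict(np.load(n))
E
python3 - <<'E'
from h import *
t=load("top0.npz");s=load("side0.npz")
def crop(p,x,y,w,h,k): 
    return cv2.resize(p["pixels"][y:y+h,x:x+w,::-1],None,fx=k,fy=k,interpolation=cv2.INTER_CUBIC)
cv2.imwrite("pics/c1.png",crop(t,180,100,130,100,6))
cv2.imwrite("pics/c1b.png",crop(t,190,175,90,60,8))
cv2.imwrite("pics/c2.png",crop(t,325,100,90,140,4))
cv2.imwrite("pics/c3.png",crop(s,240,130,130,70,6))
cv2.imwrite("pics/c4.png",crop(s,285,180,150,105,5))
for z in(0,): print(plane(t,[[219,201],[275,147],[375,138],[368,187]],z).round(), plane(s,[[272,158]],0))
E
```

```text
[[ 465.  330.    0.]
 [ 639.  153.    0.]
 [ 668. -168.    0.]
 [ 510. -145.    0.]] [[465.13880194 319.19339355   0.        ]]
```

View pics/c1.png

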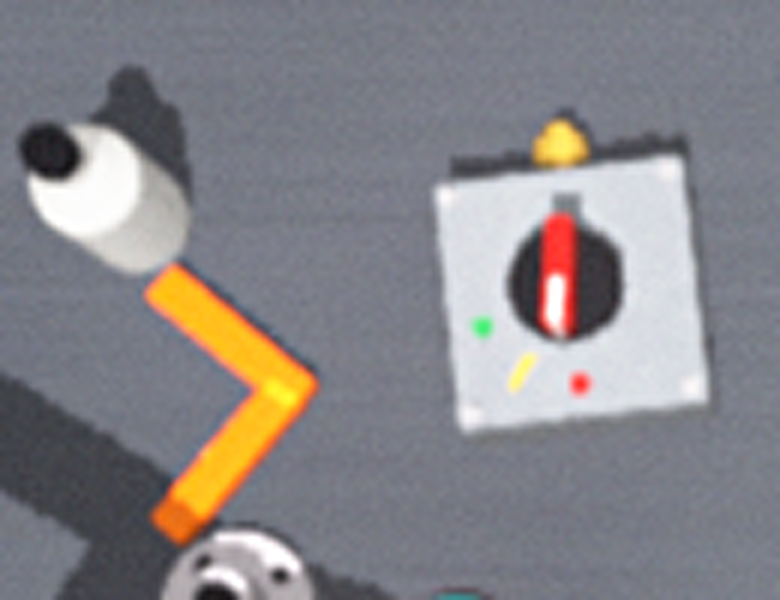

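View pics/c1b.png

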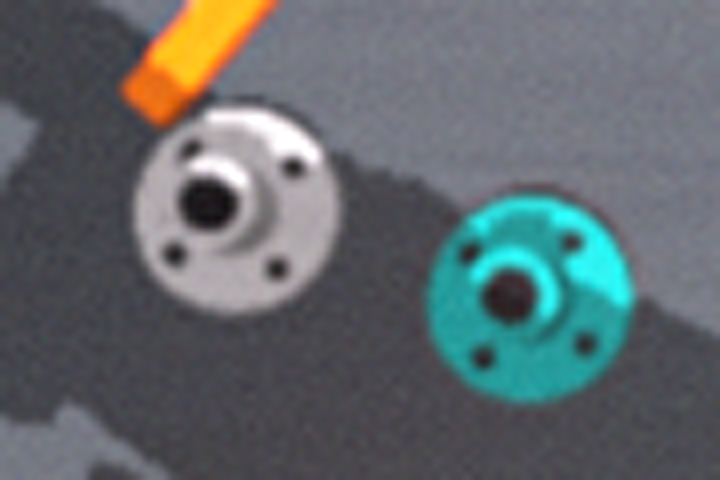

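View pics/c2.png

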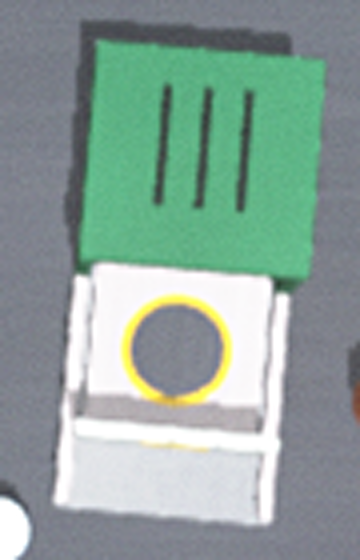

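View pics/c3.png

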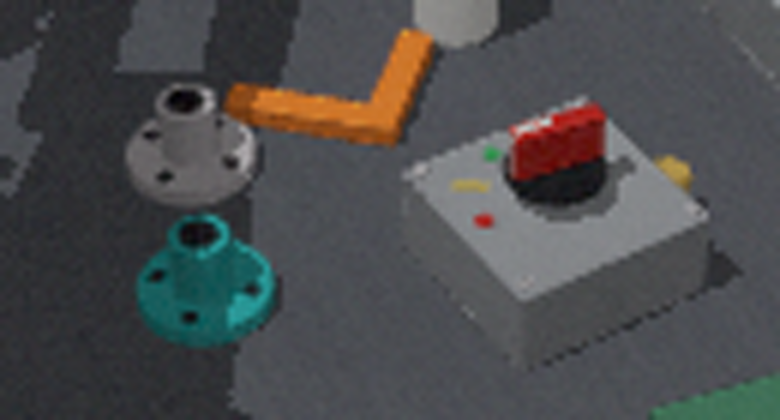

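View pics/c4.png

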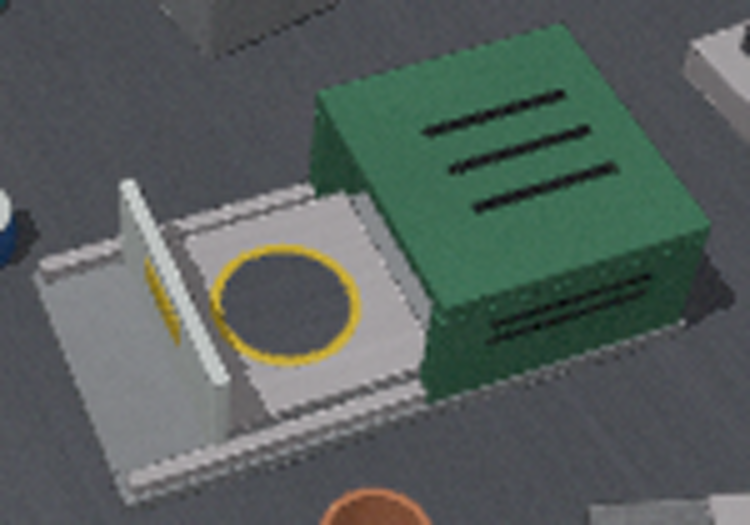

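The crops confirm the steel-grey hub at (219,201); its look-alike is teal. They also confirm the grey box with the green dot, at about (260,154) in the top view. Next I measure.

```bash
cat >> h.py <<'E'
def tri(ps,uvs):
    # least squares ray intersection
    M=np.zeros((3,3));b=np.zeros(3)
    for p,uv in zip(ps,uvs):
        K,A,o=cam(p); d=A@np.linalg.inv(K)@np.array([*uv,1.]); d/=np.linalg.norm(d)
        P=np.eye(3)-np.outer(d,d); M+=P; b+=P@o
    X=np.linalg.solve(M,b)
    return X,[np.linalg.norm(proj(p,X)[0]-uv) for p,uv in zip(ps,uvs)]
def blobs(p,lo,hi,roi,amin=8):
    x,y,w,h=roi
    hsv=cv2.cvtColor(p["pixels"],cv2.COLOR_RGB2HSV)[y:y+h,x:x+w]
    m=cv2.inRange(hsv,np.array(lo),np.array(hi))
    n,l,st,c=cv2.connectedComponentsWithStats(m)
    return [(st[i,4],c[i]+[x,y],st[i,:4]+[x,y,0,0]) for i in range(1,n) if st[i,4]>=amin],m
E
python3 - <<'E'
from h import *
t=load("top0.npz");s=load("side0.npz")
T=(250,115,60,65);S=(300,140,70,55)
for n,lo,hi in(("green",(45,80,80),(80,255,255)),("red",(0,120,80),(8,255,255)),("red2",(172,120,80),(180,255,255)),("yel",(18,60,120),(35,255,255)),("white",(0,0,235),(180,20,255)),("black",(0,0,0),(180,255,75))):
    for nm,p,roi in(("top",t,T),("side",s,S)):
        print(n,nm,[(b[0],b[1].round(2),b[2]) for b in blobs(p,lo,hi,roi,4)[0]])
# ring
for nm,p,roi in(("top",t,(335,160,65,60)),("side",s,(300,220,70,45))):
    bs,m=blobs(p,(20,90,100),(35,255,255),roi,6)
    print("ring",nm,[(b[0],b[1].round(2),b[2]) for b in bs])
    ys,xs=np.nonzero(m); W=plane(p,np.c_[xs+roi[0],ys+roi[1]],28)
    # circle fit inc. all
    A=np.c_[2*W[:,:2],np.ones(len(W))]; q=np.linalg.lstsq(A,(W[:,:2]**2).sum(1),rcond=None)[0]
    print(q[:2],np.sqrt(q[2]+q[:2]@q[:2]),len(W))
# hub holes
for nm,p,roi in(("top",t,(205,185,30,32)),("side",s,(258,140,28,28))):
    bs,m=blobs(p,(0,0,0),(180,255,45),roi,4); print("hubhole",nm,[(b[0],b[1].round(2),plane(p,b[1],50)[0].round(1)) for b in bs])
# hood
for nm,p,roi in(("top",t,(335,100,80,85)),("side",s,(335,180,100,90))):
    bs,m=blobs(p,(50,60,60),(85,255,255),roi,50)
    c=max(cv2.findContours(m,0,2)[0],key=cv2.contourArea)+np.array(roi[:2])
    print("hood",nm,cv2.minAreaRect(c),cv2.approxPolyDP(c,3,True)[:,0].tolist())
E
```

```text
green top [(np.int32(9), array([260., 154.]), array([259, 153,   3,   3]))]
green side [(np.int32(6), array([321.67, 155.17]), array([321, 154,   3,   3])), (np.int32(11), array([366.55, 193.64]), array([363, 193,   7,   2]))]
red top [(np.int32(73), array([273.23, 143.21]), array([270, 136,   7,  20])), (np.int32(10), array([270.2, 151.3]), array([270, 147,   2,   9])), (np.int32(5), array([276.2, 163.4]), array([275, 163,   3,   2]))]
red side [(np.int32(109), array([332.63, 153.29]), array([325, 147,  16,  13])), (np.int32(5), array([320.2, 166.4]), array([319, 166,   3,   2]))]
red2 top [(np.int32(6), array([276. , 142.5]), array([276, 140,   1,   6])), (np.int32(5), array([269., 151.]), array([269, 149,   1,   5]))]
red2 side []
yel top [(np.int32(58), array([272.88, 123.97]), array([269, 120,   9,   8])), (np.int32(13), array([266.38, 161.54]), array([265, 159,   4,   6]))]
yel side [(np.int32(20), array([351.85, 157.8 ]), array([349, 156,   6,   5])), (np.int32(11), array([317.73, 160.45]), array([315, 160,   6,   2]))]
white top [(np.int32(9), array([291., 128.]), array([290,
[... 1075 characters left out ...]
y([314, 232,   7,  17]))]
[ 495.79360746 -135.9917486 ] 46.72924368680078 221
hubhole top [(np.int32(24), array([215.54, 200.04]), array([464.6, 326.9,  50. ]))]
hubhole side [(np.int32(17), array([270.35, 146.29]), array([466.1, 325.7,  50. ])), (np.int32(4), array([272.5, 167. ]), array([433.1, 217.3,  50. ]))]
hood top ((374.9849853515625, 140.672607421875), (58.56161880493164, 59.12471389770508), 4.969740867614746) [[349, 110], [344, 167], [353, 164], [400, 170], [406, 115]]
hood side ((386.51983642578125, 220.0611572265625), (66.4056396484375, 72.6785659790039), 72.0308609008789) [[397, 185], [348, 198], [348, 218], [357, 217], [372, 240], [371, 260], [419, 244], [425, 229], [424, 220]]
```

Run:
```python
from h import *
t=load("top0.npz");s=load("side0.npz")
def fit(W):
    A=np.c_[2*W[:,:2],np.ones(len(W))]; q=np.linalg.lstsq(A,(W[:,:2]**2).sum(1),rcond=None)[0]
    return q[:2].round(1),np.sqrt(q[2]+q[:2]@q[:2]).round(1)
roi=(325,225,40,35);bs,m=blobs(s,(20,90,100),(35,255,255),roi,6)
n,l,st,c=cv2.connectedComponentsWithStats(m);k=1+st[1:,4].argmax();ys,xs=np.nonzero(l==k)
print("ring side",fit(plane(s,np.c_[xs+roi[0],ys+roi[1]],28)))
H=plane(s,[[348.6,199],[397,185.4],[426.6,224.4],[373,241.6]],107)[:,:2]
print("hood side",H.round(1),H.mean(0)); 
for a,b in((0,1),(3,2),(0,3),(1,2)): d=H[b]-H[a];print(np.linalg.norm(d).round(1),np.degrees(np.arctan2(d[1],d[0])).round(2))
Ht=plane(t,[[348.6,110],[406.5,115]],107)[:,:2];d=Ht[0]-Ht[1];print("hood top rear",Ht.round(1),np.degrees(np.arctan2(d[1],d[0]))-90)
B=plane(t,[[291,128],[253.83,132.67],[258,168.71],[295,164]],60)[:,:2]
print("box",B.round(1),B.mean(0).round(1))
for a,b in((2,1),(3,0),(0,1),(3,2)): d=B[b]-B[a];print(np.linalg.norm(d).round(1),np.degrees(np.arctan2(d[1],d[0])).round(2))
print("green",plane(t,[260,154],60),plane(s,[321.67,155.17],60))
print("reddot",plane(t,[276.1,163.7],60),plane(s,[320.2,166.4],60),"yel",plane(t,[266.38,161.54],60),plane(s,[317.7,160.45],60))
# knob top bar: crop
for p,n,(x,y,w,h) in((t,"k_top",(258,130,32,36)),(s,"k_side",(312,140,40,34))):
    cv2.imwrite(f"pics/{n}.png",cv2.resize(p["pixels"][y:y+h,x:x+w,::-1],None,fx=14,fy=14,interpolation=cv2.INTER_CUBIC))
```

```text
ring side (array([ 507.9, -143.9]), np.float64(40.7))
hood side [[ 565.6  -71.7]
 [ 724.6  -85.5]
 [ 711.9 -247.6]
 [ 549.  -234.3]] [ 637.77534807 -159.78433004]
159.6 -4.94
163.4 -4.67
163.5 -95.83
162.7 -94.51
hood top rear [[ 727.1  -77.9]
 [ 711.6 -248.2]] -5.214834782282523
box [[685.7  96.3]
 [671.4 210.5]
 [559.7 196.1]
 [574.1  83.3]] [622.7 146.5]
112.6 7.31
112.4 6.64
115.1 97.15
113.8 97.27
green [[605.10071394 190.60830324  60.        ]] [[606.414817  189.9672536  60.       ]]
reddot [[575.09496797 140.98882328  60.        ]] [[576.24605325 139.52566192  60.        ]] yel [[581.78399432 170.78222003  60.        ]] [[581.85149705 170.72644272  60.        ]]
```

View pics/k_top.png

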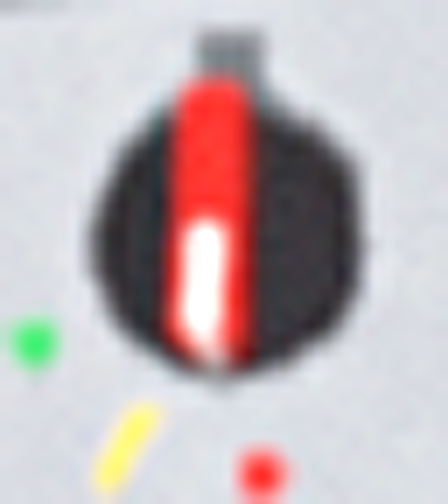

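View pics/k_side.png

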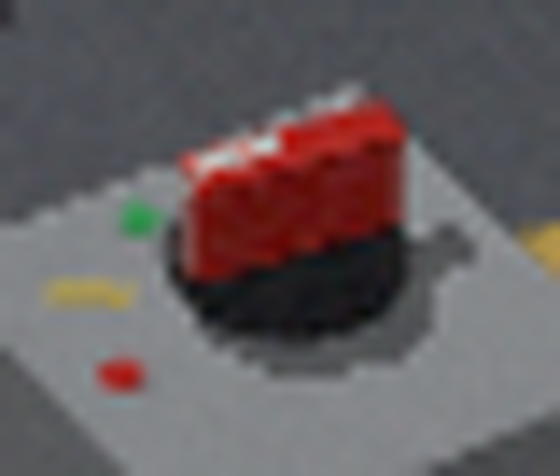

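```bash
cat >> h.py <<'E'
def go(xyz,rpy,ref=None):
    from bench import r
    s=r.sense()
    p=np.array(s["tool_pos"],float);q=R.from_euler("xyz",s["tcp_rot"],degrees=True)
    d=q.inv().apply(np.array(xyz,float)-p)/1000
    w=(q.inv()*R.from_euler("xyz",rpy,degrees=True)).as_rotvec()
    print("t",round(s["time"],2),"pos",p.round(1),"rpy",np.round(s["tcp_rot"],1),"F",np.round(s["ft_force"],1),"gap",round(s["finger_gap"],1),"j",np.round(s["joint_pos"],0))
    print("shift",d.round(4),"turn",w.round(3),"rows",np.linalg.norm(d)/.0417,np.linalg.norm(w)/.125)
E
python3 - <<'E'
from h import *
t=load("top0.npz")
W=plane(t,[[258+217/14,130+78/14],[258+205/14,130+345/14]],112)[:,:2];d=W[1]-W[0]
print("bar ends",W,"pointer dir",np.degrees(np.arctan2(d[1],d[0])),np.linalg.norm(d),W.mean(0))
go([465.4,326.3,120],[180,0,175])
E
```

```text
bar ends [[649.66213446 142.81461798]
 [593.04456711 144.7368349 ]] pointer dir 178.05550406594443 56.650188438489906 [621.35335079 143.77572644]
t 0.1 pos [270.8 534.8 230.3] rpy [-179.9   -0.   153.1] F [ 0.3 -0.  -0.8] gap 84.8 j [58.  8. 85. -0. 87. -5.]
shift [-0.2678 -0.0979  0.1105] turn [-0.002 -0.    -0.381] rows 7.333860792546347 3.0520084212535834
```

Call:
{"api": "jog_arm", "payload": {
  "targets": [
    [-0.04,-0.014,0.004,0,0,-0.1,0],
    [-0.08,-0.028,0.008,0,0,-0.2,0],
    [-0.12,-0.042,0.014,0,0,-0.3,0],
    [-0.16,-0.056,0.02,0,0,-0.38,0],
    [-0.195,-0.07,0.03,0,0,-0.38,0]
  ]
}}

```text
time: 0.52
tool_pos: [413.8, 384.5, 201.9]
tcp_rot: [180.0, 0.1, 175.2]
ft_force: [0.1, 0.6, 0.4]
finger_gap: 84.9
```

Call:
{"api": "jog_arm", "payload": {
  "targets": [
    [-0.025,-0.023,0.01,0,0,0,0],
    [-0.05,-0.047,0.03,0,0,0,0],
    [-0.0565,-0.0535,0.07,0,0,0,0],
    [-0.0565,-0.0535,0.105,0,0,0,0],
    [-0.0565,-0.0535,0.117,0,0,0,0]
  ]
}}

```text
time: 0.93
tool_pos: [461.2, 324.3, 78.4]
tcp_rot: [-179.7, -0.4, 174.8]
ft_force: [-1.3, -0.3, -1.0]
finger_gap: 85.3
```

Run:
```python
from h import *
from bench import r
t=r.snapshot("top");s=r.snapshot("side")
go([465.4,326.3,16],[180,0,175])
for p,n,(x,y,w,h) in((t,"g_top",(180,165,90,80)),(s,"g_side",(220,100,110,80))):
    cv2.imwrite(f"pics/{n}.png",cv2.resize(p["pixels"][y:y+h,x:x+w,::-1],None,fx=6,fy=6,interpolation=cv2.INTER_CUBIC))
```

```text
t 1.03 pos [461.3 325.9  81.1] rpy [-179.8   -0.4  174.9] F [-0.3  1.1  0.4] gap 85.3 j [ 30.  10.  99.   0.  72. -55.]
shift [-0.0044  0.001   0.065 ] turn [-0.004 -0.006 -0.002] rows 1.56350693097548 0.06160945886553031
```

View pics/g_side.png

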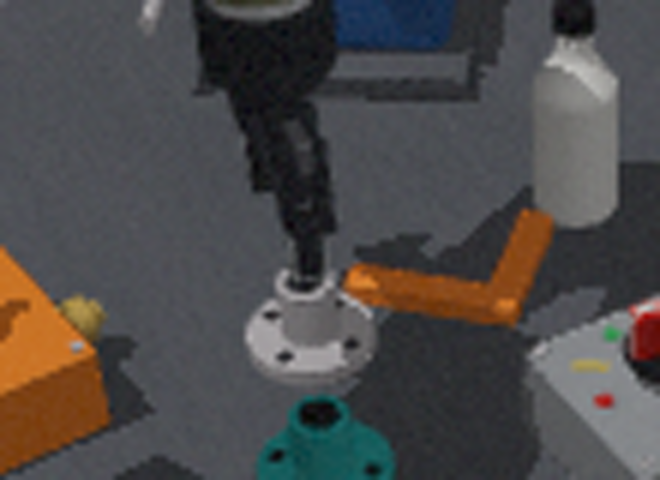

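The side crop shows the open gripper centred over the steel hub's neck at about (305,290). The square and the teal hub are clear of it. Now I descend and grip.

Call:
{"api": "jog_arm", "payload": {
  "targets": [
    [-0.0045,0.001,0.03,0,0,0,0],
    [-0.0045,0.001,0.055,0,0,0,0],
    [-0.0045,0.001,0.066,0,0,0,0],
    [-0.0045,0.001,0.066,0,0,0,0.3],
    [-0.0045,0.001,0.066,0,0,0,1]
  ],
  "newtons": 60
}}

```text
time: 1.45
tool_pos: [468.9, 328.8, 20.1]
tcp_rot: [180.0, 0.0, 175.0]
ft_force: [-0.2, -0.1, 0.1]
finger_gap: 64.2
```

Call:
{"api": "jog_arm", "payload": {
  "targets": [
    [0,0,0,0,0,0,1],
    [0,0,0,0,0,0,1],
    [0,0,0,0,0,0,1],
    [0,0,0,0,0,0,1],
    [0,0,0,0,0,0,1]
  ]
}}

```text
time: 1.87
tool_pos: [470.2, 329.0, 21.3]
tcp_rot: [179.9, 0.2, 174.9]
ft_force: [-1.2, -0.5, 6.4]
finger_gap: 34.8
```

Run:
```python
from h import *
from bench import r
s=r.snapshot("side");t=r.snapshot("top")
go([465.4,326.3,16],[180,0,175])
for p,n,(x,y,w,h) in((s,"g2_side",(220,100,110,80)),(t,"g2_top",(180,165,90,70))):
    cv2.imwrite(f"pics/{n}.png",cv2.resize(p["pixels"][y:y+h,x:x+w,::-1],None,fx=7,fy=7,interpolation=cv2.INTER_CUBIC))
```

```text
t 1.97 pos [470.2 329.   21.3] rpy [179.9   0.2 174.9] F [-1.7 -0.3  7. ] gap 34.3 j [ 30.  15. 100.  -0.  65. -55.]
shift [ 0.0046 -0.0031  0.0053] turn [ 0.002  0.003 -0.001] rows 0.18438657112243886 0.03270220711538893
```

View pics/g2_side.png

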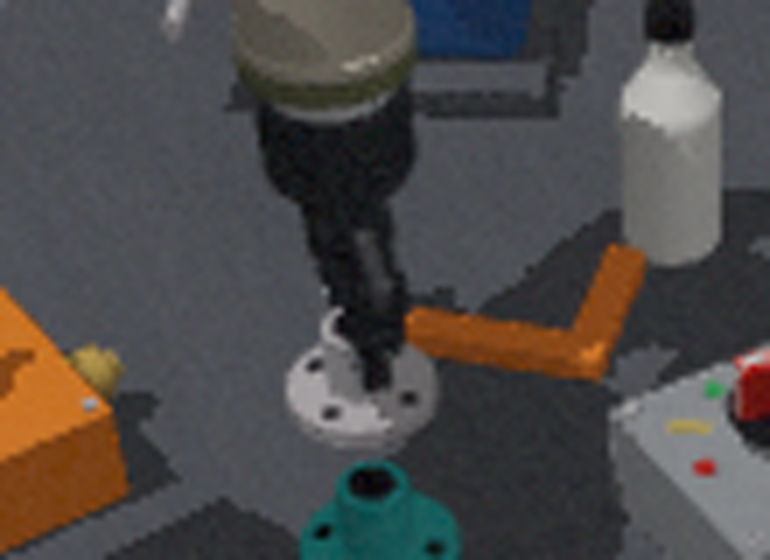

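View pics/g2_top.png

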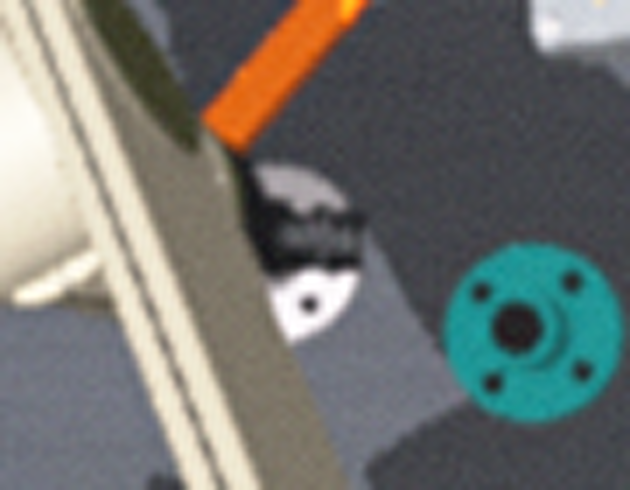

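Call:
{"api": "jog_arm", "payload": {
  "targets": [
    [0,0,0,0,0,0,0.2],
    [0,0,0,0,0,0,0.2],
    [0.0046,0,0.001,0,0,0,0.2],
    [0.0046,0,0.001,0,0,0,0.2],
    [0.0046,0,0.001,0,0,0,0.2]
  ]
}}

```text
time: 2.38
tool_pos: [463.5, 328.4, 17.4]
tcp_rot: [-180.0, -0.0, 174.9]
ft_force: [0.6, -0.0, 0.2]
finger_gap: 68.1
```

Run:
```python
from h import *
from bench import r
s=r.snapshot("side")
go([465.4,326.3,19],[180,0,175])
p,n,(x,y,w,h)=(s,"g3_side",(220,100,110,80))
cv2.imwrite(f"pics/{n}.png",cv2.resize(p["pixels"][y:y+h,x:x+w,::-1],None,fx=7,fy=7,interpolation=cv2.INTER_CUBIC))
```

```text
t 2.43 pos [463.7 328.4  17.5] rpy [-180.    -0.   174.9] F [ 0.4  1.1 -0.4] gap 68.4 j [ 30.  15. 101.  -0.  65. -55.]
shift [-0.0019 -0.0019 -0.0015] turn [-0.    -0.    -0.001] rows 0.07404986223669234 0.010768163124231626
```

View pics/g3_side.png

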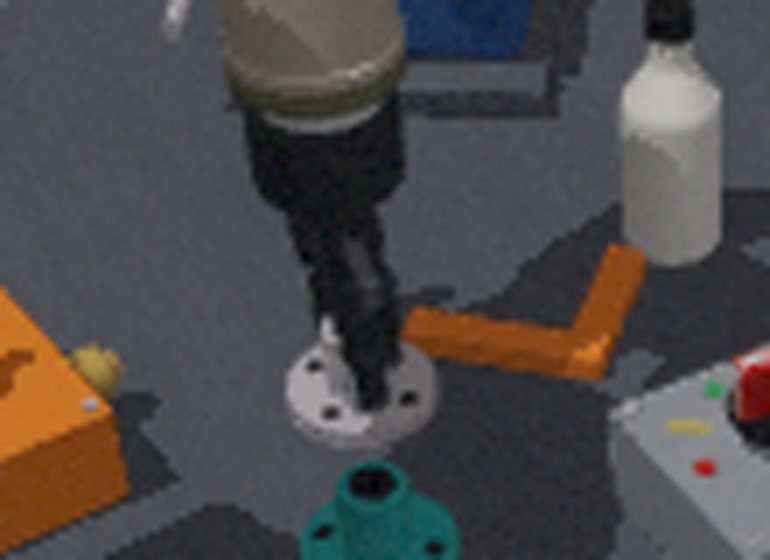

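Call:
{"api": "jog_arm", "payload": {
  "targets": [
    [-0.0015,-0.002,-0.001,0,0,0,0.3],
    [-0.0015,-0.002,-0.001,0,0,0,1],
    [-0.0015,-0.002,-0.001,0,0,0,1],
    [-0.0015,-0.002,-0.001,0,0,0,1],
    [-0.0015,-0.002,-0.001,0,0,0,1]
  ],
  "newtons": 60
}}

```text
time: 2.85
tool_pos: [465.9, 326.7, 19.3]
tcp_rot: [179.9, 0.1, 174.9]
ft_force: [1.0, 0.6, 4.6]
finger_gap: 34.4
```

Call:
{"api": "jog_arm", "payload": {
  "targets": [
    [0,0,0,0,0,0,1],
    [0,0,0,0,0,0,1],
    [0,0,-0.01,0,0,0,1],
    [0,0,-0.03,0,0,0,1],
    [0,0,-0.06,0,0,0,1]
  ]
}}

```text
time: 3.27
tool_pos: [461.7, 324.0, 74.9]
tcp_rot: [-179.7, -0.5, 174.9]
ft_force: [0.2, 1.1, -5.1]
finger_gap: 34.8
```

Call:
{"api": "jog_arm", "payload": {
  "targets": [
    [0,0,-0.03,0,0,0,1],
    [0,0,-0.05,0,0,0,1],
    [0,0,-0.06,0,0,0,1],
    [0,0,-0.06,0,0,0,1]
  ]
}}

```text
time: 3.6
tool_pos: [466.4, 326.8, 141.0]
tcp_rot: [179.9, 0.2, 174.9]
ft_force: [0.7, 1.1, -4.9]
finger_gap: 34.3
```

Run:
```python
from h import *
from bench import r
s=r.snapshot("side")
go([507.3,-144,120],[180,0,175])
p,n,(x,y,w,h)=(s,"g4_side",(200,60,120,110))
cv2.imwrite(f"pics/{n}.png",cv2.resize(p["pixels"][y:y+h,x:x+w,::-1],None,fx=5,fy=5,interpolation=cv2.INTER_CUBIC))
```

```text
t 3.65 pos [465.4 326.3 138.8] rpy [180.    0.  174.9] F [-0.4 -0.6 -5.9] gap 34.7 j [ 30.   6.  97.  -0.  77. -55.]
shift [-0.0834 -0.4647  0.0187] turn [ 0.     0.001 -0.002] rows 11.331407952956019 0.013360763761425282
```

View pics/g4_side.png

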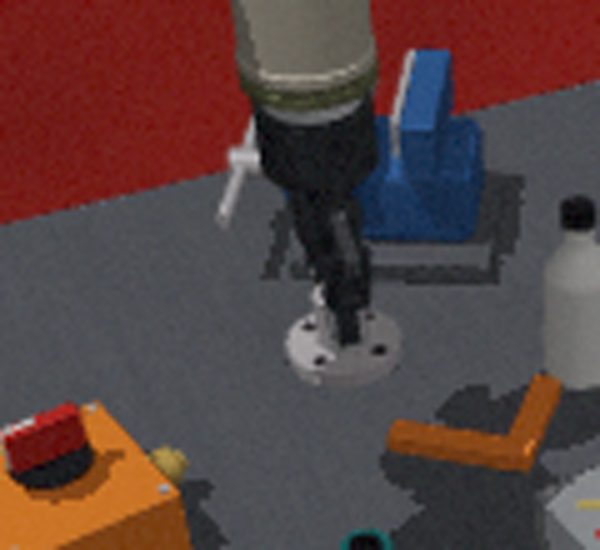

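Call:
{"api": "jog_arm", "payload": {
  "targets": [
    [-0.003,-0.018,0,0,0,0,1],
    [-0.009,-0.05,0,0,0,0,1],
    [-0.0155,-0.085,0,0,0,0,1],
    [-0.022,-0.122,0,0,0,0,1],
    [-0.0285,-0.16,0,0,0,0,1]
  ]
}}

```text
time: 4.07
tool_pos: [477.4, 162.7, 135.4]
tcp_rot: [-179.9, -0.3, 175.0]
ft_force: [1.6, -0.7, -4.9]
finger_gap: 34.6
```

Call:
{"api": "jog_arm", "payload": {
  "targets": [
    [-0.0065,-0.037,0,0,0,0,1],
    [-0.013,-0.074,0,0,0,0,1],
    [-0.0195,-0.111,0,0,0,0,1],
    [-0.026,-0.147,0,0,0,0,1],
    [-0.0325,-0.18,0,0,0,0,1]
  ]
}}

```text
time: 4.48
tool_pos: [493.7, -19.6, 135.7]
tcp_rot: [-180.0, -0.3, 174.9]
ft_force: [1.9, 0.3, -4.9]
finger_gap: 34.6
```

Call:
{"api": "jog_arm", "payload": {
  "targets": [
    [-0.006,-0.033,0,0,0,0,1],
    [-0.0115,-0.065,0,0,0,0,1],
    [-0.017,-0.09,0,0,0,0,1],
    [-0.02,-0.11,0,0,0,0,1],
    [-0.0215,-0.12,0,0,0,0,1]
  ]
}}

```text
time: 4.9
tool_pos: [504.8, -141.2, 135.7]
tcp_rot: [180.0, -0.3, 174.8]
ft_force: [-0.6, -0.4, -5.4]
finger_gap: 34.5
```

Call:
{"api": "jog_arm", "payload": {
  "targets": [
    [0,0,0,0,0,0,1],
    [0,0,0,0,0,0,1],
    [0,0,0,0,0,0,1]
  ]
}}

```text
time: 5.15
tool_pos: [505.9, -138.0, 137.3]
tcp_rot: [179.9, -0.1, 174.9]
ft_force: [0.2, 0.5, -4.7]
finger_gap: 34.4
```

Run:
```python
from h import *
go([507.3,-144,90],[180,0,175])
```

```text
t 5.15 pos [ 505.9 -138.   137.3] rpy [ 1.799e+02 -1.000e-01  1.749e+02] F [ 0.2  0.5 -4.7] gap 34.4 j [ -21.   -0.  103.    0.   77. -106.]
shift [-0.002  -0.006   0.0473] turn [ 0.001 -0.002 -0.001] rows 1.1433005311632536 0.02317389107415669
```

Call:
{"api": "jog_arm", "payload": {
  "targets": [
    [-0.002,-0.006,0.015,0,0,0,1],
    [-0.002,-0.006,0.035,0,0,0,1],
    [-0.002,-0.006,0.055,0,0,0,1],
    [-0.002,-0.006,0.072,0,0,0,1],
    [-0.002,-0.006,0.077,0,0,0,1]
  ]
}}

```text
time: 5.57
tool_pos: [505.8, -143.0, 58.1]
tcp_rot: [179.9, -0.3, 175.0]
ft_force: [-1.3, 0.3, -5.6]
finger_gap: 34.4
```

Call:
{"api": "jog_arm", "payload": {
  "targets": [
    [0,0,0,0,0,0,1],
    [0,0,0,0,0,0,1]
  ]
}}

```text
time: 5.73
tool_pos: [508.4, -144.6, 62.0]
tcp_rot: [180.0, -0.0, 175.0]
ft_force: [-0.1, 0.7, -4.6]
finger_gap: 34.4
```

Run:
```python
from h import *
from bench import r
s=r.snapshot("side");t=r.snapshot("top")
go([507.3,-144,47],[180,0,175])
for p,n,(x,y,w,h) in((s,"p_side",(280,150,150,120)),(t,"p_top",(325,130,90,100))):
    cv2.imwrite(f"pics/{n}.png",cv2.resize(p["pixels"][y:y+h,x:x+w,::-1],None,fx=5,fy=5,interpolation=cv2.INTER_CUBIC))
```

```text
t 5.83 pos [ 509.4 -145.4   63.2] rpy [-1.800e+02  1.000e-01  1.749e+02] F [-0.5  0.  -5. ] gap 34.1 j [ -21.    5.  106.    0.   69. -106.]
shift [0.0022 0.0012 0.0162] turn [-0.001  0.002 -0.001] rows 0.39364117548350197 0.021488720891892407
```

View pics/p_side.png

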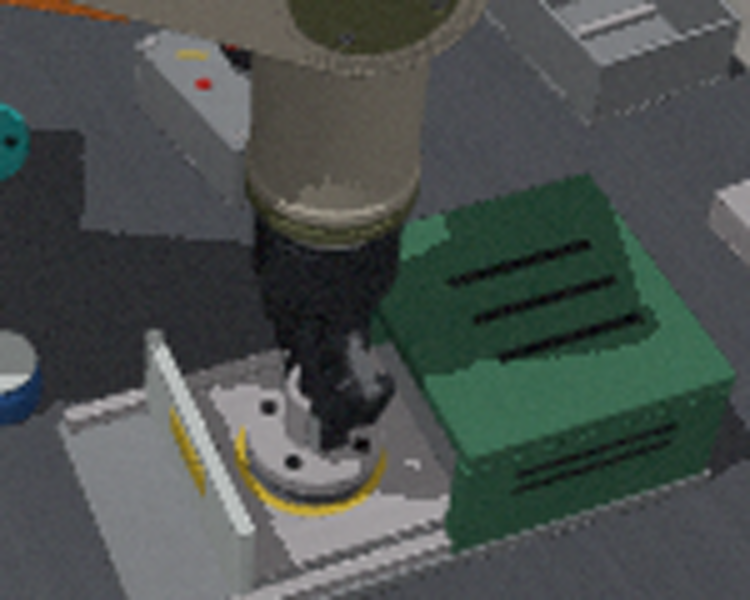

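View pics/p_top.png

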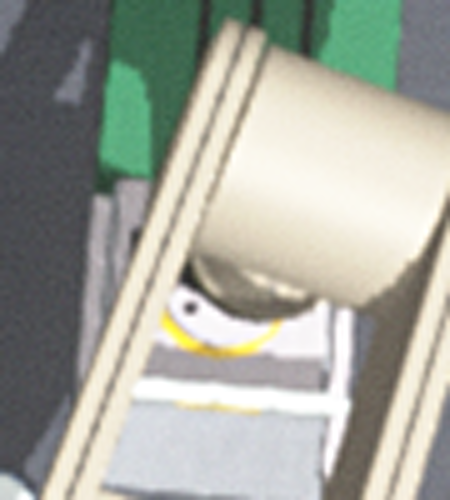

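The hub sits level just above the ring in both crops. I lower it slowly.

Call:
{"api": "jog_arm", "payload": {
  "targets": [
    [0.002,0.001,0.003,0,0,0,1],
    [0.002,0.001,0.006,0,0,0,1],
    [0.002,0.001,0.008,0,0,0,1],
    [0.002,0.001,0.01,0,0,0,1],
    [0.002,0.001,0.012,0,0,0,1]
  ]
}}

```text
time: 6.25
tool_pos: [506.2, -144.2, 49.4]
tcp_rot: [180.0, -0.0, 174.9]
ft_force: [0.4, 0.3, -4.8]
finger_gap: 34.5
```

Call:
{"api": "jog_arm", "payload": {
  "targets": [
    [0,0,0.001,0,0,0,1],
    [0,0,0.002,0,0,0,1],
    [0,0,0.003,0,0,0,1],
    [0,0,0.003,0,0,0,1]
  ]
}}

```text
time: 6.58
tool_pos: [506.9, -144.3, 47.3]
tcp_rot: [-180.0, 0.1, 174.9]
ft_force: [-0.6, 1.2, 0.7]
finger_gap: 34.5
```

Run:
```python
from h import *
go([507.3,-144,47],[180,0,175])
```

```text
t 6.58 pos [ 506.9 -144.3   47.3] rpy [-1.800e+02  1.000e-01  1.749e+02] F [-0.6  1.2  0.7] gap 34.5 j [ -21.    6.  107.    0.   67. -106.]
shift [-0.0004  0.0003  0.0003] turn [-0.     0.001 -0.002] rows 0.014405226140287483 0.015477361902615526
```

Call:
{"api": "jog_arm", "payload": {
  "targets": [
    [0,0,0,0,0,0,0.5],
    [0,0,0,0,0,0,0.3],
    [0,0,0,0,0,0,0.2],
    [0,0,-0.003,0,0,0,0.1],
    [0,0,-0.01,0,0,0,0.1]
  ]
}}

```text
time: 7.0
tool_pos: [505.7, -143.9, 56.2]
tcp_rot: [180.0, -0.1, 174.9]
ft_force: [0.5, 0.2, -0.9]
finger_gap: 76.9
```

Call:
{"api": "jog_arm", "payload": {
  "targets": [
    [0,0,-0.02,0,0,0,0.1],
    [0,0,-0.05,0,0,0,0.1],
    [0,0,-0.08,0,0,0,0.3],
    [0,0,-0.11,0,0,0,0.6],
    [0,0,-0.12,0,0,0,1]
  ]
}}

```text
time: 7.42
tool_pos: [508.7, -145.1, 182.9]
tcp_rot: [-179.9, 0.4, 174.9]
ft_force: [1.6, -0.4, 1.3]
finger_gap: 41.9
```

Call:
{"api": "jog_arm", "payload": {
  "targets": [
    [0.04,0,0,0,0,0,1],
    [0.08,0,0,0,0,0,1],
    [0.12,0,0,0,0,0,1],
    [0.15,0,0,0,0,0,1],
    [0.16,0,0,0,0,0,1]
  ]
}}

```text
time: 7.83
tool_pos: [343.8, -129.4, 176.0]
tcp_rot: [180.0, -0.1, 174.9]
ft_force: [1.5, -0.2, 0.4]
finger_gap: -0.1
```

Run:
```python
from h import *
from bench import r
s=r.snapshot("side");t=r.snapshot("top")
np.savez("side1.npz",**s);np.savez("top1.npz",**t)
go([400,-134,120],[180,0,175])
for p,n,(x,y,w,h) in((s,"q_side",(280,150,150,120)),(t,"q_top",(325,130,90,100))):
    cv2.imwrite(f"pics/{n}.png",cv2.resize(p["pixels"][y:y+h,x:x+w,::-1],None,fx=5,fy=5,interpolation=cv2.INTER_CUBIC))
```

```text
t 7.93 pos [ 345.9 -130.   176.9] rpy [-1.800e+02  1.000e-01  1.749e+02] F [ 0.1  0.1 -0.1] gap -0.1 j [ -29.  -30.  123.   -0.   86. -113.]
shift [-0.0542  0.0009  0.0569] turn [-0.001  0.001 -0.003] rows 1.8850649957620522 0.02319260602306408
```

View pics/q_side.png

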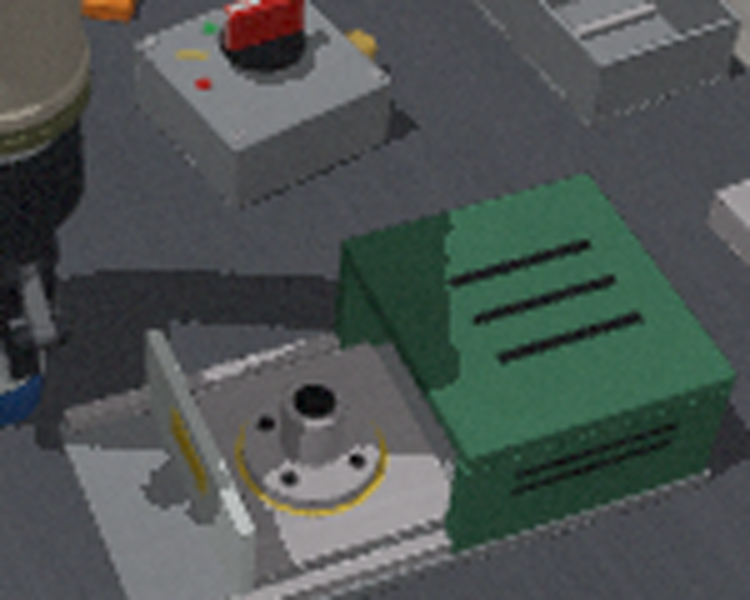

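View pics/q_top.png

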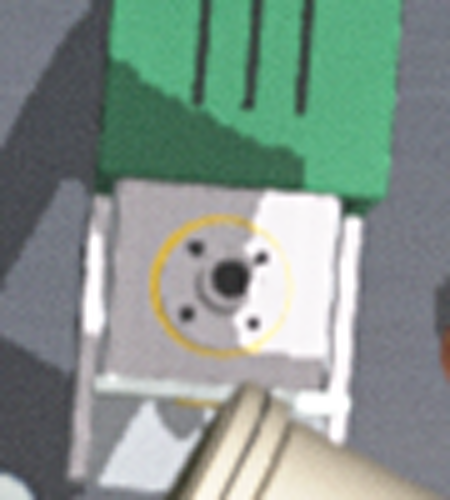

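The hub stands centred on the ring, with yellow visible all round it at about (370,186) in the top view. The home face of the push plate may end up under the hood edge, so I check whether a tilted push is reachable.

Run:
```python
import numpy as np
from scipy.optimize import least_squares
D=np.array([[7.5,85.3,270.8,534.8,230.2],[6,97,465.4,326.3,138.8],[15,100,470.2,329,21.3],[0,103,505.9,-138,137.3],[5,106,509.4,-145.4,63.2],[6,107,506.9,-144.3,47.3],[-30,123,345.9,-130,176.9],[10,99,461.3,325.9,81.1]])
r=np.hypot(D[:,2],D[:,3]);rho=np.sqrt(r*r-52**2)
def fk(p,j2,j3):
    a,L2,L3,ph,h=p;a2=np.radians(j2);a3=np.radians(j2+j3+ph)
    return a+L2*np.sin(a2)+L3*np.sin(a3),h+L2*np.cos(a2)+L3*np.cos(a3)
f=lambda p:np.r_[fk(p,D[:,0],D[:,1])[0]-rho,fk(p,D[:,0],D[:,1])[1]-D[:,4]]
s=least_squares(f,[50,400,450,0,100],bounds=([-50,200,200,-40,-400],[250,800,800,40,600]));print(s.x.round(1),s.fun.round(1))
p=s.x
# tool down-equivalent point for tilt b: wrist = tcp + L*( -sin b, cos b) ; equivalent down TCP = tcp+(-L sin b, L(cos b -1))
J2,J3=np.meshgrid(np.arange(-51,100,.5),np.arange(2,143,.5));X,Z=fk(p,J2,J3)
for L in(200,250,300):
  for b in(30,40,50,60):
    for x in(425,470,520,560):
        rr=np.sqrt(np.hypot(x,150)**2-52**2);bb=np.radians(b)
        q=(rr-L*np.sin(bb)*.97,55+L*(np.cos(bb)-1))
        d=np.hypot(X-q[0],Z-q[1]);i=d.argmin();print(L,b,x,d.min().round(1),J2.flat[i],J3.flat[i],"j5",180-b-J2.flat[i]-J3.flat[i])
```

```text
[  8.5 367.9 548.    6.6 -46.7] [-0.1 -2.8 -1.1  2.9 -1.  -1.1 -1.   4.1 -1.7 -3.5  0.2  0.   2.7  1.1
  3.6 -2.3]
200 30 425 1.3 -22.0 134.5 j5 37.5
200 30 470 1.4 -13.0 127.5 j5 35.5
200 30 520 1.1 -5.0 120.5 j5 34.5
200 30 560 2.1 1.0 114.5 j5 34.5
200 40 425 1.8 -25.0 139.0 j5 26.0
200 40 470 0.6 -16.0 132.5 j5 23.5
200 40 520 1.2 -7.0 125.0 j5 22.0
200 40 560 1.7 -1.0 119.0 j5 22.0
200 50 425 7.3 -26.0 142.5 j5 13.5
200 50 470 1.7 -18.0 137.0 j5 11.0
200 50 520 1.4 -8.0 129.0 j5 9.0
200 50 560 1.4 -1.5 123.0 j5 8.5
200 60 425 28.2 -20.5 142.5 j5 -2.0
200 60 470 0.9 -17.0 140.0 j5 -3.0
200 60 520 1.0 -7.5 132.5 j5 -5.0
200 60 560 1.5 -1.0 126.5 j5 -5.5
250 30 425 1.7 -26.5 138.5 j5 38.0
250 30 470 0.9 -17.0 131.5 j5 35.5
250 30 520 1.7 -8.0 124.0 j5 34.0
250 30 560 1.5 -2.0 118.5 j5 33.5
250 40 425 12.8 -28.5 142.5 j5 26.0
250 40 470 1.3 -21.0 137.5 j5 23.5
250 40 520 1.5 -11.0 130.0 j5 21.0
250 40 560 1.0 -4.5 124.0 j5 20.5
250 50 425 45.7 -23.0 142.5 j5 10.5
250 50 470 2.9 -22.5 142.5 j5 10.0
250 50 520 1.6 -12.5 135.0 j5 7.5
250 50 560 1.1 -5.5 129.0 j5 6.5
250 60 425 69.0 -14.0 142.5 j5 -8.5
250 60 470 26.3 -15.0 142.5 j5 -7.5
250 60 520 0.5 -11.0 139.0 j5 -8.0
250 60 560 1.8 -4.0 133.0 j5 -9.0
300 30 425 1.2 -32.0 142.5 j5 39.5
300 30 470 1.4 -21.0 135.5 j5 35.5
300 30 520 1.0 -11.5 128.0 j5 33.5
300 30 560 1.9 -5.0 122.0 j5 33.0
300 40 425 45.3 -27.0 142.5 j5 24.5
300 40 470 2.7 -26.0 142.5 j5 23.5
300 40 520 1.3 -15.5 135.0 j5 20.5
300 40 560 1.9 -8.5 129.0 j5 19.5
300 50 425 83.1 -18.5 142.5 j5 6.0
300 50 470 40.2 -19.0 142.5 j5 6.5
300 50 520 1.3 -17.0 141.0 j5 6.0
300 50 560 0.9 -9.5 135.0 j5 4.5
300 60 425 106.1 -5.5 142.5 j5 -17.0
300 60 470 64.3 -8.0 142.5 j5 -14.5
300 60 520 17.1 -10.0 142.5 j5 -12.5
300 60 560 0.5 -6.5 139.0 j5 -12.5
```

Call:
{"api": "jog_arm", "payload": {
  "targets": [
    [-0.015,0,0,0,-0.12,0,1],
    [-0.03,0,0,0,-0.24,0,1],
    [-0.045,0,0,0,-0.36,0,1],
    [-0.06,0,0,0,-0.48,0,1],
    [-0.07,0,0,0,-0.5236,0,1]
  ]
}}

```text
time: 8.35
tool_pos: [421.7, -138.4, 172.2]
tcp_rot: [179.6, 29.7, 174.7]
ft_force: [0.2, 0.5, -1.3]
finger_gap: 0.3
```

Run:
```python
from h import *
go([421,-136.5,100],[180,30,175])
go([421,-136.5,46],[180,30,175])
```

```text
t 8.35 pos [ 421.7 -138.4  172.2] rpy [179.6  29.7 174.7] F [ 0.2  0.5 -1.3] gap 0.3 j [ -38.  -51.  141.   18.   66. -127.]
shift [0.0366 0.0014 0.0623] turn [ 0.004 -0.005 -0.004] rows 1.7329003609656681 0.06178051706674266
t 8.35 pos [ 421.7 -138.4  172.2] rpy [179.6  29.7 174.7] F [ 0.2  0.5 -1.3] gap 0.3 j [ -38.  -51.  141.   18.   66. -127.]
shift [0.0634 0.0011 0.1092] turn [ 0.004 -0.005 -0.004] rows 3.0275618604089707 0.06178051706674266
```

The arm is close to its joint limits with the tilt here. I untilt and start the push with the tool vertical. I will tilt only farther out, for the last stretch.

Call:
{"api": "jog_arm", "payload": {
  "targets": [
    [0,0,0,0,0.1,0,1],
    [0,0,0,0,0.2,0,1],
    [0,0,0,0,0.32,0,1],
    [0,0,0,0,0.44,0,1],
    [0,0,0,0,0.52,0,1]
  ]
}}

```text
time: 8.77
tool_pos: [424.3, -139.4, 176.9]
tcp_rot: [180.0, -0.3, 175.0]
ft_force: [0.8, 0.3, -0.1]
finger_gap: 0.0
```

Call:
{"api": "jog_arm", "payload": {
  "targets": [
    [0,0,0,0,0,0,1],
    [0,0,0,0,0,0,1]
  ]
}}

```text
time: 8.93
tool_pos: [423.1, -138.5, 174.8]
tcp_rot: [179.8, -0.1, 175.1]
ft_force: [-0.3, 0.1, -0.6]
finger_gap: -0.1
```

Run:
```python
from h import *
go([417,-136.5,60],[180,0,175])
```

```text
t 8.93 pos [ 423.1 -138.5  174.8] rpy [ 1.798e+02 -1.000e-01  1.751e+02] F [-0.3  0.1 -0.6] gap -0.1 j [ -25.  -15.  113.    0.   83. -110.]
shift [0.006  0.0011 0.1149] turn [ 0.003 -0.002  0.001] rows 2.758384321697364 0.030637684289203646
```

Call:
{"api": "jog_arm", "payload": {
  "targets": [
    [0.009,0.001,0.01,0,0,0,1],
    [0.009,0.001,0.04,0,0,0,1],
    [0.009,0.001,0.075,0,0,0,1],
    [0.009,0.001,0.105,0,0,0,1],
    [0.009,0.001,0.116,0,0,0,1]
  ]
}}

```text
time: 9.35
tool_pos: [410.1, -135.7, 56.3]
tcp_rot: [179.8, -0.2, 174.9]
ft_force: [-0.9, 0.7, -0.3]
finger_gap: 0.3
```

Call:
{"api": "jog_arm", "payload": {
  "targets": [
    [0,0,0,0,0,0,1],
    [0,0,0,0,0,0,1]
  ]
}}

```text
time: 9.52
tool_pos: [413.1, -137.1, 60.9]
tcp_rot: [179.9, 0.0, 174.9]
ft_force: [1.0, 0.6, 0.9]
finger_gap: 0.1
```

Run:
```python
from h import *
from bench import r
s=r.snapshot("side")
go([535,-146,60],[180,0,175])
for p,n,(x,y,w,h) in((s,"r_side",(270,150,150,120)),):
    cv2.imwrite(f"pics/{n}.png",cv2.resize(p["pixels"][y:y+h,x:x+w,::-1],None,fx=5,fy=5,interpolation=cv2.INTER_CUBIC))
```

```text
t 9.57 pos [ 414.2 -137.5   62. ] rpy [1.799e+02 1.000e-01 1.750e+02] F [ 0.3 -0.7  0.2] gap -0.2 j [ -25.  -10.  121.    0.   69. -110.]
shift [-0.1211  0.0022  0.0023] turn [ 0.001  0.003 -0.001] rows 2.905332325439677 0.023205997892371908
```

View pics/r_side.png

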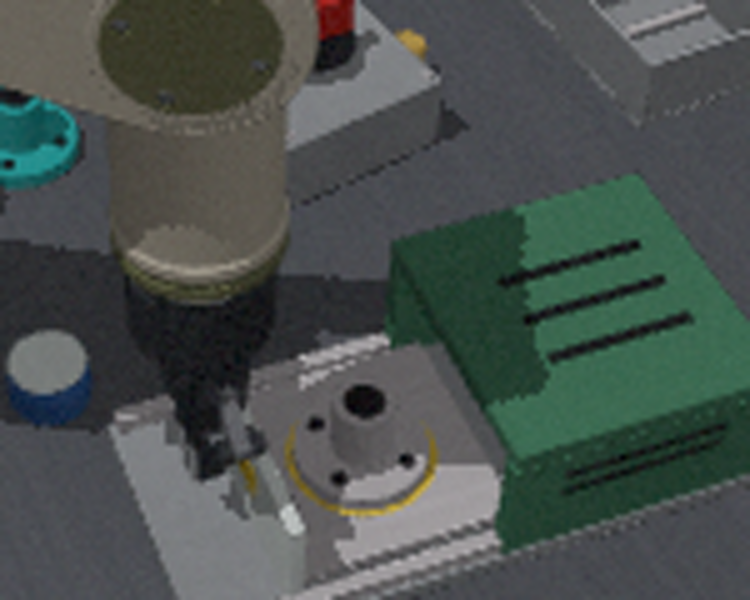

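The side crop shows the shut fingers in front of the push plate at about (215,440), outside it and clear of it. I push slowly.

Call:
{"api": "jog_arm", "payload": {
  "targets": [
    [-0.004,0,0,0,0,0,1],
    [-0.008,0,0,0,0,0,1],
    [-0.012,0,0,0,0,0,1],
    [-0.016,0,0,0,0,0,1],
    [-0.02,0,0,0,0,0,1]
  ]
}}

```text
time: 9.98
tool_pos: [433.6, -138.9, 60.4]
tcp_rot: [179.9, -0.0, 175.0]
ft_force: [-3.1, 0.1, 1.5]
finger_gap: 0.1
```

Call:
{"api": "jog_arm", "payload": {
  "targets": [
    [-0.003,0,0,0,0,0,1],
    [-0.006,0,0,0,0,0,1],
    [-0.01,0,0,0,0,0,1],
    [-0.014,0,0,0,0,0,1],
    [-0.018,0,0,0,0,0,1]
  ]
}}

```text
time: 10.4
tool_pos: [451.2, -140.2, 59.8]
tcp_rot: [179.9, -0.1, 175.0]
ft_force: [-2.7, 0.1, 2.5]
finger_gap: -0.0
```

Call:
{"api": "jog_arm", "payload": {
  "targets": [
    [-0.005,0,0,0,0,0,1],
    [-0.01,0,0,0,0,0,1],
    [-0.015,0,0,0,0,0,1],
    [-0.02,0,0,0,0,0,1],
    [-0.025,0,0,0,0,0,1]
  ]
}}

```text
time: 10.82
tool_pos: [476.2, -142.5, 59.8]
tcp_rot: [179.9, -0.1, 175.0]
ft_force: [-2.6, -1.9, -0.1]
finger_gap: 0.0
```

Run:
```python
from h import *
from bench import r
s=r.snapshot("side")
go([535,-146,60],[180,0,175])
for p,n,(x,y,w,h) in((s,"r2_side",(270,150,150,120)),):
    cv2.imwrite(f"pics/{n}.png",cv2.resize(p["pixels"][y:y+h,x:x+w,::-1],None,fx=5,fy=5,interpolation=cv2.INTER_CUBIC))
```

```text
t 10.87 pos [ 477.3 -142.6   60.1] rpy [179.9   0.  175. ] F [-0.5  0.5 -0. ] gap 0.0 j [ -23.    1.  111.    0.   68. -108.]
shift [-0.0578  0.0017  0.0001] turn [ 0.002  0.    -0.001] rows 1.387097947910352 0.015865301984794668
```

View pics/r2_side.png

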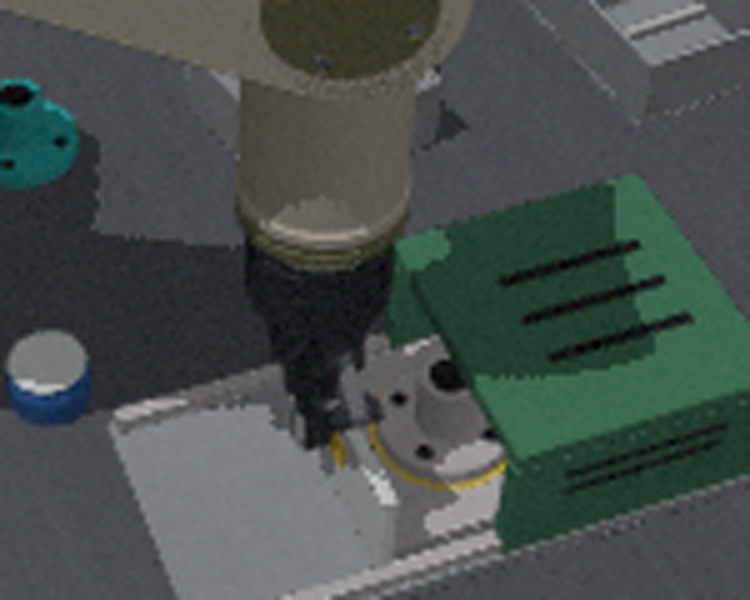

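Call:
{"api": "jog_arm", "payload": {
  "targets": [
    [-0.004,0,0,0,0,0,1],
    [-0.009,0,0,0,0,0,1],
    [-0.014,0,0,0,0,0,1],
    [-0.019,0,0,0,0,0,1],
    [-0.025,0,0,0,0,0,1]
  ]
}}

```text
time: 11.28
tool_pos: [501.1, -144.7, 59.9]
tcp_rot: [179.9, -0.1, 175.0]
ft_force: [-2.8, -0.4, 0.2]
finger_gap: 0.0
```

Call:
{"api": "jog_arm", "payload": {
  "targets": [
    [-0.006,0,0,0,0,0,1],
    [-0.012,0,0,0,0,0,1],
    [-0.018,0,0,0,0,0,1],
    [-0.023,0,0,0,0,0,1],
    [-0.027,0,0,0,0,0,1]
  ]
}}

```text
time: 11.7
tool_pos: [528.3, -147.1, 59.9]
tcp_rot: [179.9, -0.0, 175.0]
ft_force: [-2.7, -0.5, 1.5]
finger_gap: 0.0
```

Call:
{"api": "jog_arm", "payload": {
  "targets": [
    [0,0,0,0,0,0,1],
    [0.008,0,0,0,0,0,1],
    [0.02,0,0,0,0,0,1],
    [0.025,0,0,0,0,0,1],
    [0.025,0,0,0,0,0,1]
  ]
}}

```text
time: 12.12
tool_pos: [501.4, -144.5, 59.6]
tcp_rot: [179.9, -0.1, 175.0]
ft_force: [-0.7, -0.1, 0.1]
finger_gap: -0.2
```

Run:
```python
from h import *
from bench import r
s=r.snapshot("side")
go([512,-146,48],[180,38,175])
for p,n,(x,y,w,h) in((s,"r3_side",(270,150,150,120)),):
    cv2.imwrite(f"pics/{n}.png",cv2.resize(p["pixels"][y:y+h,x:x+w,::-1],None,fx=5,fy=5,interpolation=cv2.INTER_CUBIC))
```

```text
t 12.17 pos [ 502.2 -144.7   59.9] rpy [179.9  -0.  175. ] F [-0.5  0.1 -0.4] gap -0.3 j [ -22.    4.  107.    0.   68. -107.]
shift [-0.0099 -0.0005  0.0119] turn [ 0.002 -0.664 -0.001] rows 0.3718033859837908 5.310788345963547
```

View pics/r3_side.png

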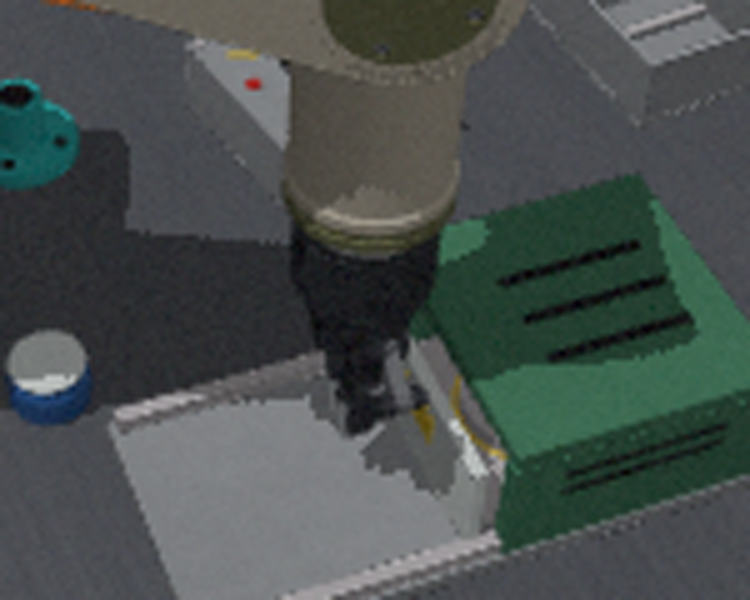

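Call:
{"api": "jog_arm", "payload": {
  "targets": [
    [-0.002,0,0.003,0,-0.12,0,1],
    [-0.005,0,0.006,0,-0.24,0,1],
    [-0.008,0,0.01,0,-0.36,0,1],
    [-0.01,0,0.012,0,-0.48,0,1],
    [-0.012,0,0.013,0,-0.6,0,1]
  ]
}}

```text
time: 12.58
tool_pos: [515.2, -146.8, 47.9]
tcp_rot: [-179.9, 34.6, 174.9]
ft_force: [1.4, 2.8, 1.5]
finger_gap: -0.0
```

Call:
{"api": "jog_arm", "payload": {
  "targets": [
    [0,0,0,0,0,0,1],
    [0,0,0,0,0,0,1]
  ]
}}

```text
time: 12.75
tool_pos: [512.3, -145.1, 44.8]
tcp_rot: [179.7, 33.9, 174.7]
ft_force: [1.4, -0.1, 0.2]
finger_gap: -0.2
```

Run:
```python
from h import *
from bench import r
s=r.snapshot("side")
go([530,-146,47],[180,35,175])
go([570,-149.5,47],[180,35,175])
for p,n,(x,y,w,h) in((s,"r4_side",(270,150,150,120)),):
    cv2.imwrite(f"pics/{n}.png",cv2.resize(p["pixels"][y:y+h,x:x+w,::-1],None,fx=5,fy=5,interpolation=cv2.INTER_CUBIC))
```

```text
t 12.8 pos [ 515.  -146.6   47.9] rpy [179.9  34.1 174.8] F [ 1.2 -0.8  0.9] gap -0.1 j [ -31.  -20.  138.   27.   34. -135.]
shift [-0.0118  0.0019  0.0091] turn [ 0.    -0.015 -0.003] rows 0.36073700297960737 0.12567795431029846
t 12.8 pos [ 515.  -146.6   47.9] rpy [179.9  34.1 174.8] F [ 1.2 -0.8  0.9] gap -0.1 j [ -31.  -20.  138.   27.   34. -135.]
shift [-0.0451  0.002   0.0316] turn [ 0.    -0.015 -0.003] rows 1.3211076384249465 0.12567795431029846
```

View pics/r4_side.png

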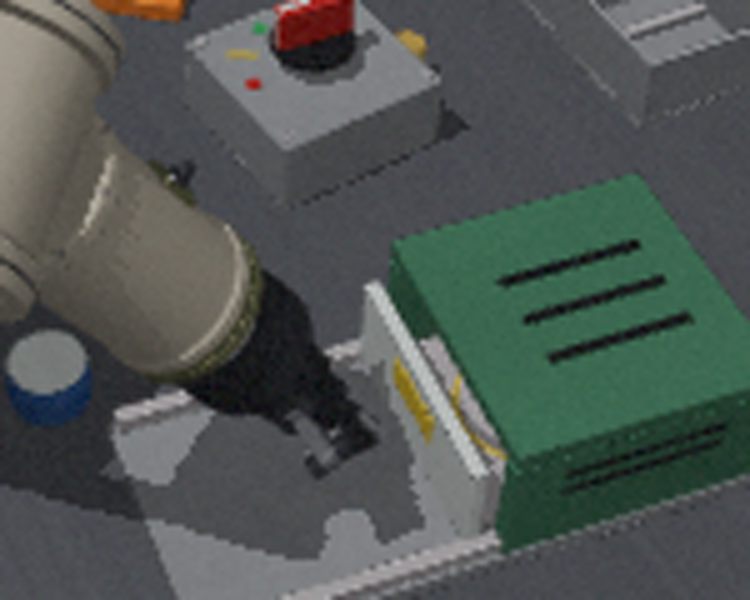

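Call:
{"api": "jog_arm", "payload": {
  "targets": [
    [-0.0035,0,0.0025,0,0,0,1],
    [-0.0075,0,0.0055,0,0,0,1],
    [-0.0115,0,0.008,0,0,0,1],
    [-0.0145,0,0.01,0,0,0,1],
    [-0.0175,0,0.0125,0,0,0,1]
  ]
}}

```text
time: 13.22
tool_pos: [537.4, -147.8, 47.0]
tcp_rot: [179.9, 34.2, 175.0]
ft_force: [-3.9, 0.2, 2.6]
finger_gap: 0.3
```

Call:
{"api": "jog_arm", "payload": {
  "targets": [
    [-0.0025,0,0.002,0,0,0,1],
    [-0.005,0,0.0035,0,0,0,1],
    [-0.0075,0,0.0055,0,0,0,1],
    [-0.01,0,0.007,0,0,0,1],
    [-0.0125,0,0.009,0,0,0,1]
  ]
}}

```text
time: 13.63
tool_pos: [547.6, -147.5, 42.4]
tcp_rot: [179.7, 33.7, 175.0]
ft_force: [-58.0, 0.3, 24.2]
finger_gap: 0.0
```

Run:
```python
from h import *
from bench import r
s=r.snapshot("side")
go([570,-149.5,47],[180,35,175])
for p,n,(x,y,w,h) in((s,"r5_side",(270,150,150,120)),):
    cv2.imwrite(f"pics/{n}.png",cv2.resize(p["pixels"][y:y+h,x:x+w,::-1],None,fx=5,fy=5,interpolation=cv2.INTER_CUBIC))
```

```text
t 13.68 pos [ 547.4 -147.5   41.9] rpy [179.7  33.7 174.9] F [-42.8   0.9  22.1] gap -0.1 j [ -29.  -13.  133.   26.   31. -133.]
shift [-0.0217 -0.      0.0084] turn [ 0.005 -0.023 -0.001] rows 0.5580263124634818 0.19077921119085536
```

View pics/r5_side.png

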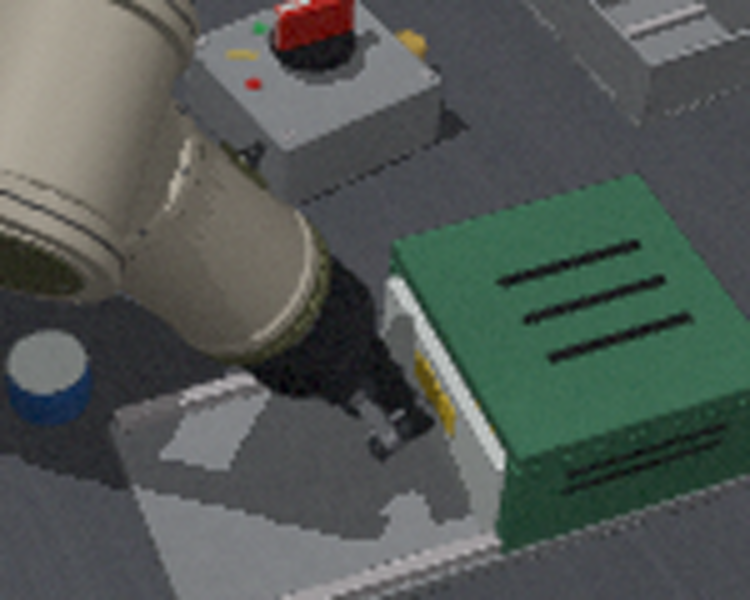

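A hard stop at 58 N; the carriage seems to be home. I back off at once and check.

Call:
{"api": "jog_arm", "payload": {
  "targets": [
    [0.008,0,-0.006,0,0,0,1],
    [0.017,0,-0.012,0,0,0,1],
    [0.025,0,-0.018,0,0,0,1],
    [0.033,0,-0.024,0,0,0,1]
  ]
}}

```text
time: 14.02
tool_pos: [510.4, -145.2, 47.1]
tcp_rot: [179.8, 34.2, 174.9]
ft_force: [0.0, -0.3, -0.6]
finger_gap: -0.1
```

Call:
{"api": "jog_arm", "payload": {
  "targets": [
    [-0.001,0,-0.003,0,0.12,0,1],
    [0,0,-0.01,0,0.24,0,1],
    [0,0,-0.02,0,0.36,0,1],
    [0.01,0,-0.03,0,0.48,0,1],
    [0.02,0,-0.04,0,0.6,0,1]
  ]
}}

```text
time: 14.43
tool_pos: [473.0, -142.8, 71.3]
tcp_rot: [-180.0, -0.3, 175.0]
ft_force: [-0.1, -0.2, -0.1]
finger_gap: -0.0
```

Call:
{"api": "jog_arm", "payload": {
  "targets": [
    [0,0.01,-0.03,0,0,0,0.6],
    [0,0.03,-0.065,0,0,0,0.6],
    [0,0.065,-0.09,0,0,0,0.6],
    [0,0.1,-0.1,0,0,0,0.6],
    [0,0.13,-0.1,0,0,0,0.6]
  ]
}}

```text
time: 14.85
tool_pos: [486.1, -11.3, 173.4]
tcp_rot: [179.9, 0.2, 174.9]
ft_force: [1.0, -1.2, 1.4]
finger_gap: 34.0
```

Run:
```python
from h import *
from bench import r
s=r.snapshot("side");t=r.snapshot("top")
np.savez("side2.npz",**s);np.savez("top2.npz",**t)
go([621.8,145.5,170],[180,0,178])
for p,n,(x,y,w,h) in((s,"u_side",(270,150,160,120)),(t,"u_top",(325,130,90,110))):
    cv2.imwrite(f"pics/{n}.png",cv2.resize(p["pixels"][y:y+h,x:x+w,::-1],None,fx=5,fy=5,interpolation=cv2.INTER_CUBIC))
```

```text
t 14.95 pos [484.5  -9.  170.5] rpy [179.8  -0.  175.2] F [-1.  -0.9  0.1] gap 34.1 j [ -7.  -9. 108.   0.  81. -93.]
shift [-0.1239  0.1654  0.001 ] turn [ 0.004 -0.    -0.049] rows 4.955664197711389 0.39137551430838824
```

View pics/u_side.png

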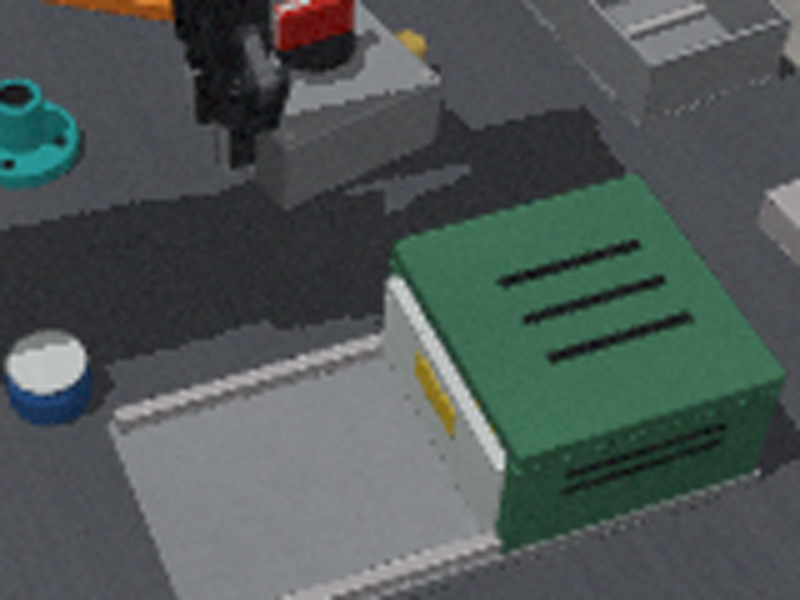

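View pics/u_top.png

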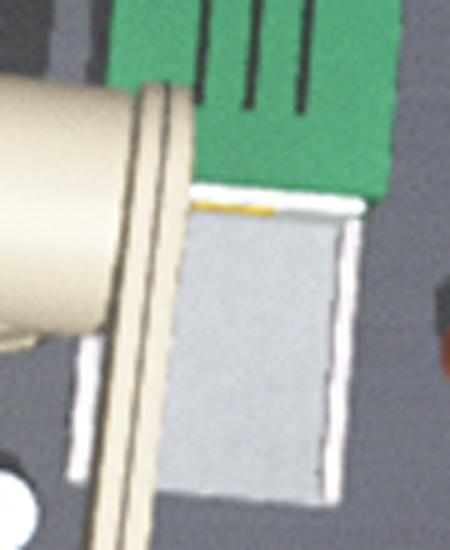

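Run:
```python
from h import *
a=load("side0.npz");b=load("side2.npz");h=np.array([np.cos(np.radians(-5)),np.sin(np.radians(-5))])
for p,n,(x,y,w,hh) in((a,"e0",(300,210,40,60)),(b,"e2",(340,200,40,55))):
    cv2.imwrite(f"pics/{n}.png",cv2.resize(p["pixels"][y:y+hh,x:x+w,::-1],None,fx=9,fy=9,interpolation=cv2.INTER_CUBIC))
i=np.hstack([cv2.resize(cv2.imread(f"pics/{n}.png"),(360,500)) for n in("e0","e2")]);cv2.imwrite("pics/e.png",i)
```

```text
(no output)
```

View pics/e.png

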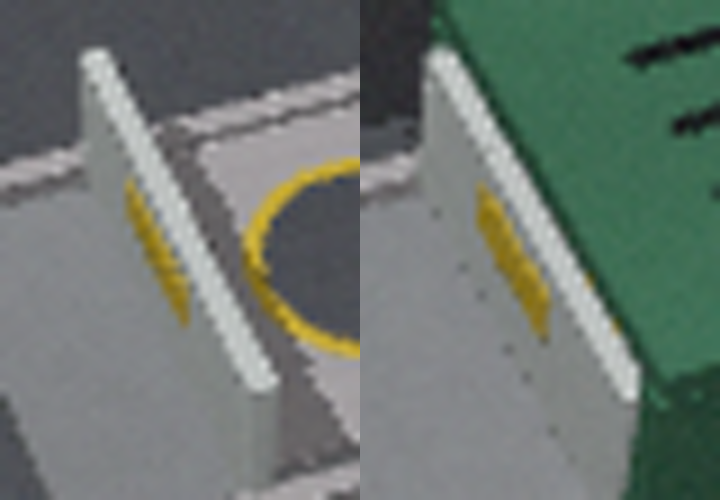

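Run:
```python
from h import *
a=load("side0.npz");b=load("side2.npz");h=np.array([np.cos(np.radians(-5)),np.sin(np.radians(-5))])
A=plane(a,[[308.9,217.2],[327.2,256.6]],86)[:,:2];B=plane(b,[[346.9,206.8],[369.4,243.8]],86)[:,:2]
print(A.round(1),B.round(1),((B-A)@h).round(1), "x rel ring0",((A-[507.3,-144])@h).round(1),((B-[507.3,-144])@h).round(1))
for p,roi in((a,(310,228,13,28)),(b,(350,215,14,28))):
    bs,m=blobs(p,(20,90,80),(35,255,255),roi,6);print([(x[0],x[1].round(2)) for x in bs])
    k=max(bs,key=lambda x:x[0])[1]; 
    for z in(50,60): print(plane(p,k,z)[0,:2]@h)
```

```text
[[ 439.1  -68.6]
 [ 425.9 -211.9]] [[ 556.6  -80.4]
 [ 546.7 -224. ]] [118.  121.4] x rel ring0 [-74.5 -75.2] [43.5 46.2]
[(np.int32(44), array([317.18, 240.18]))]
446.38529962906136
443.7625272974851
[(np.int32(56), array([356.52, 228.16]))]
568.9504289008528
564.872948291378
```

The carriage travelled about 120 mm and ended on a hard stop, with its plate flush at the hood front, so it is home. Next is the knob.

Call:
{"api": "jog_arm", "payload": {
  "targets": [
    [-0.018,0.024,0,0,0,-0.02,0.5],
    [-0.042,0.056,0,0,0,-0.049,0.5],
    [-0.066,0.088,0,0,0,-0.049,0.5],
    [-0.09,0.12,0,0,0,-0.049,0.5],
    [-0.11,0.147,0,0,0,-0.049,0.5]
  ]
}}

```text
time: 15.37
tool_pos: [607.4, 125.6, 168.8]
tcp_rot: [179.9, -0.1, 177.8]
ft_force: [1.0, -0.4, -0.6]
finger_gap: 42.7
```

Call:
{"api": "jog_arm", "payload": {
  "targets": [
    [-0.0125,0.017,0.01,0,0,0,0.5],
    [-0.0125,0.017,0.02,0,0,0,0.5],
    [-0.0125,0.017,0.02,0,0,0,0.5],
    [-0.0125,0.017,0.02,0,0,0,0.5],
    [-0.0125,0.017,0.02,0,0,0,0.5]
  ]
}}

```text
time: 15.78
tool_pos: [618.6, 139.4, 149.3]
tcp_rot: [179.9, -0.2, 177.7]
ft_force: [0.0, -0.1, 0.4]
finger_gap: 42.5
```

Run:
```python
from h import *
from bench import r
s=r.snapshot("side");t=r.snapshot("top")
go([622.5,146.2,85],[180,0,178])
for p,n,(x,y,w,h) in((s,"v_side",(290,110,90,85)),(t,"v_top",(240,110,80,75))):
    cv2.imwrite(f"pics/{n}.png",cv2.resize(p["pixels"][y:y+h,x:x+w,::-1],None,fx=7,fy=7,interpolation=cv2.INTER_CUBIC))
```

```text
t 15.88 pos [619.1 139.6 150.3] rpy [ 1.799e+02 -1.000e-01  1.777e+02] F [-0.4 -0.6 -0.9] gap 42.6 j [  8.  16.  85.   0.  80. -80.]
shift [-0.0032  0.0066  0.0653] turn [ 0.002 -0.002 -0.005] rows 1.576108550396294 0.04441468017311102
```

View pics/v_side.png

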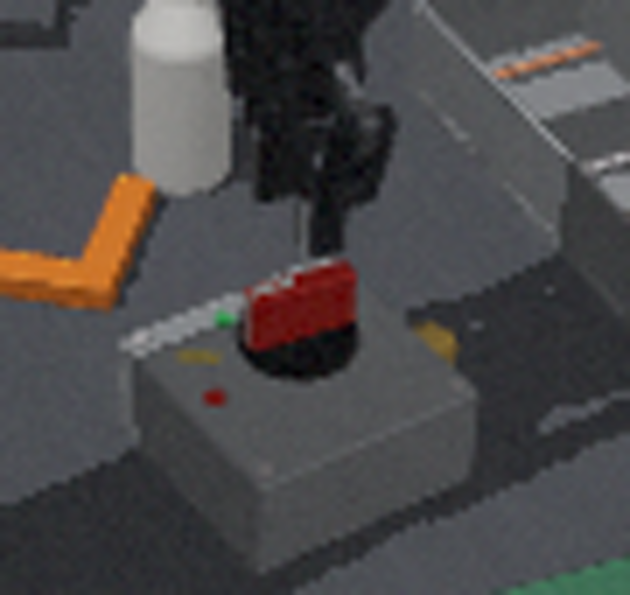

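View pics/v_top.png

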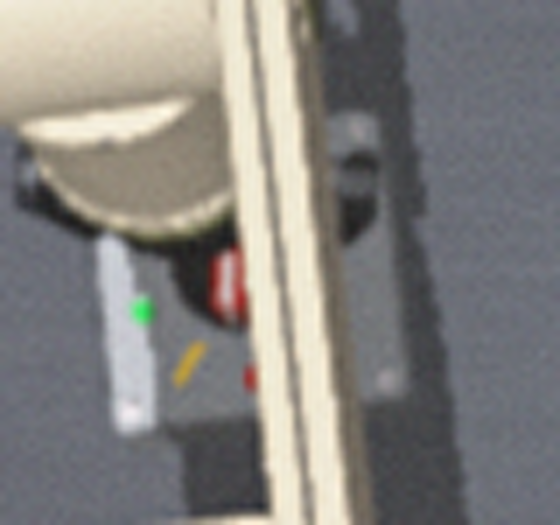

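Call:
{"api": "jog_arm", "payload": {
  "targets": [
    [-0.003,0.0066,0,0,0,0,0.35],
    [-0.003,0.0066,0.015,0,0,0,0.35],
    [-0.003,0.0066,0.035,0,0,0,0.35],
    [-0.003,0.0066,0.055,0,0,0,0.35],
    [-0.003,0.0066,0.065,0,0,0,0.35]
  ]
}}

```text
time: 16.3
tool_pos: [621.1, 147.2, 82.4]
tcp_rot: [179.9, -0.3, 177.8]
ft_force: [-0.9, -0.6, -1.2]
finger_gap: 55.3
```

Call:
{"api": "jog_arm", "payload": {
  "targets": [
    [0,0,0,0,0,0,0.35],
    [0,0,0,0,0,0,0.35],
    [0,0,0,0,0,0,0.35]
  ]
}}

```text
time: 16.55
tool_pos: [623.1, 147.4, 86.1]
tcp_rot: [179.8, -0.0, 177.8]
ft_force: [0.8, -0.8, 0.1]
finger_gap: 55.5
```

Run:
```python
from h import *
from bench import r
s=r.snapshot("side")
go([622.5,146.2,85],[180,0,178])
for p,n,(x,y,w,h) in((s,"v2_side",(290,110,90,85)),):
    cv2.imwrite(f"pics/{n}.png",cv2.resize(p["pixels"][y:y+h,x:x+w,::-1],None,fx=7,fy=7,interpolation=cv2.INTER_CUBIC))
```

```text
t 16.6 pos [623.4 147.5  86.4] rpy [179.8   0.  177.8] F [ 0.  -0.1  0.7] gap 55.6 j [  9.  20.  87.   0.  74. -79.]
shift [ 0.0008 -0.0013  0.0014] turn [ 0.003  0.    -0.004] rows 0.04961315353808061 0.036474362705566504
```

View pics/v2_side.png

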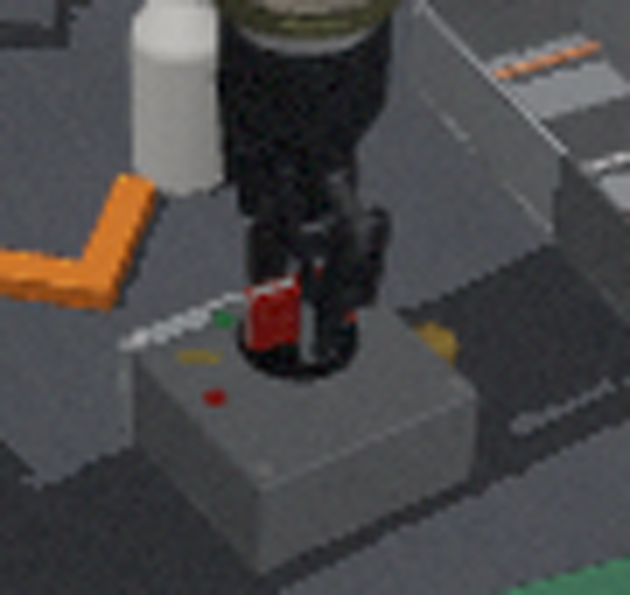

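The jaws straddle the red bar at about (300,310). I close them.

Call:
{"api": "jog_arm", "payload": {
  "targets": [
    [0.001,-0.001,0,0,0,0,0.7],
    [0.001,-0.001,0,0,0,0,1],
    [0.001,-0.001,0,0,0,0,1],
    [0.001,-0.001,0,0,0,0,1],
    [0.001,-0.001,0,0,0,0,1]
  ],
  "newtons": 50
}}

```text
time: 17.02
tool_pos: [621.4, 146.5, 85.2]
tcp_rot: [179.8, -0.1, 177.8]
ft_force: [-2.0, 0.4, 4.5]
finger_gap: 12.9
```

Call:
{"api": "jog_arm", "payload": {
  "targets": [
    [0,0,0,0,0,0,1],
    [0,0,0,0,0,0,1],
    [0,0,0,0,0,0,1]
  ]
}}

```text
time: 17.27
tool_pos: [621.4, 146.5, 84.9]
tcp_rot: [179.9, -0.1, 177.8]
ft_force: [-0.6, 1.0, 4.6]
finger_gap: 13.2
```

Run:
```python
from h import *
from bench import r
go([622.5,146.2,76],[180,0,178]); print(r.sense()["wrist_torque"])
```

```text
t 17.27 pos [621.4 146.5  84.9] rpy [ 1.799e+02 -1.000e-01  1.778e+02] F [-0.6  1.   4.6] gap 13.2 j [  9.  20.  87.   0.  74. -79.]
shift [-0.0011 -0.0003  0.0089] turn [ 0.003 -0.002 -0.003] rows 0.21441320370801784 0.03767003287845657
[0.20593211 0.13485368 0.05140809]
```

Call:
{"api": "jog_arm", "payload": {
  "targets": [
    [0,0,0.003,0,0,0,1],
    [0,0,0.006,0,0,0,1],
    [0,0,0.009,0,0,0,1],
    [0,0,0.011,0,0,0,1],
    [0,0,0.011,0,0,0,1]
  ]
}}

```text
time: 17.68
tool_pos: [621.6, 146.5, 76.1]
tcp_rot: [179.9, -0.1, 177.8]
ft_force: [-9.5, -0.4, 20.3]
finger_gap: 13.1
```

Run:
```python
from h import *
from bench import r
s=r.snapshot("side")
go([622.5,146.2,76],[180,0,178]); print(r.sense()["wrist_torque"])
for p,n,(x,y,w,h) in((s,"v3_side",(290,110,90,85)),):
    cv2.imwrite(f"pics/{n}.png",cv2.resize(p["pixels"][y:y+h,x:x+w,::-1],None,fx=7,fy=7,interpolation=cv2.INTER_CUBIC))
```

```text
t 17.73 pos [621.6 146.5  76.1] rpy [ 1.799e+02 -1.000e-01  1.778e+02] F [-8.4 -0.2 21.9] gap 12.9 j [  9.  20.  87.   0.  73. -79.]
shift [-0.0009 -0.0003  0.0001] turn [ 0.003 -0.001 -0.003] rows 0.02318903607954436 0.03552502070870376
[-0.13608945  1.61682618  0.08168465]
```

View pics/v3_side.png

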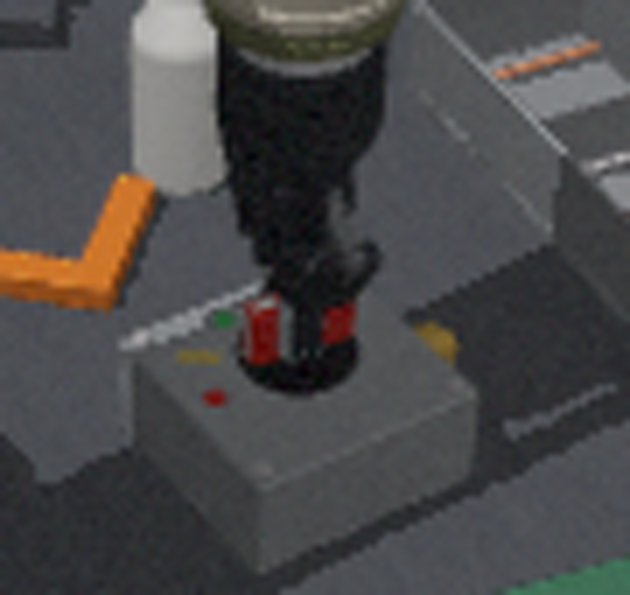

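Call:
{"api": "jog_arm", "payload": {
  "targets": [
    [0,0,0,0,0,0.1,1],
    [0,0,0,0,0,0.2,1],
    [0,0,0,0,0,0.31,1],
    [0,0,0,0,0,0.42,1],
    [0,0,0,0,0,0.53,1]
  ]
}}

```text
time: 18.15
tool_pos: [622.1, 148.2, 76.1]
tcp_rot: [179.7, -0.2, 147.2]
ft_force: [-3.7, 8.5, 16.1]
finger_gap: 12.9
```

Run:
```python
from h import *
from bench import r
go([622.5,146.2,76],[180,0,112]); print(r.sense()["wrist_torque"])
```

```text
t 18.15 pos [622.1 148.2  76.1] rpy [179.7  -0.2 147.2] F [-3.7  8.5 16.1] gap 12.9 j [  9.  20.  87.   0.  73. -49.]
shift [-0.0014 -0.0015  0.0001] turn [ 0.004 -0.004  0.614] rows 0.049139928519358334 4.908640571445099
[1.23739054 0.8279524  0.04985123]
```

Call:
{"api": "jog_arm", "payload": {
  "targets": [
    [0,0,0,0,0,0.11,1],
    [0,0,0,0,0,0.23,1],
    [0,0,0,0,0,0.35,1],
    [0,0,0,0,0,0.47,1],
    [0,0,0,0,0,0.58,1]
  ]
}}

```text
time: 18.57
tool_pos: [623.6, 149.5, 76.2]
tcp_rot: [179.6, -0.3, 113.9]
ft_force: [3.8, 12.7, 10.3]
finger_gap: 13.1
```

Call:
{"api": "jog_arm", "payload": {
  "targets": [
    [0,0,0,0,0,0.025,1],
    [0,0,0,0,0,0.025,1]
  ]
}}

```text
time: 18.73
tool_pos: [623.6, 149.6, 76.2]
tcp_rot: [179.6, -0.3, 112.7]
ft_force: [3.2, 13.7, 10.3]
finger_gap: 13.4
```

Run:
```python
from h import *
from bench import r
s=r.snapshot("side")
go([622.5,146.2,76],[180,0,112]); print(r.sense()["wrist_torque"])
for p,n,(x,y,w,h) in((s,"v4_side",(290,110,90,85)),):
    cv2.imwrite(f"pics/{n}.png",cv2.resize(p["pixels"][y:y+h,x:x+w,::-1],None,fx=7,fy=7,interpolation=cv2.INTER_CUBIC))
```

```text
t 18.78 pos [623.6 149.6  76.2] rpy [179.6  -0.3 112.8] F [ 3.2 12.2 10. ] gap 13.3 j [  9.  20.  87.   0.  72. -14.]
shift [-0.0027 -0.0023  0.0002] turn [ 0.006 -0.005  0.014] rows 0.0852305926425407 0.12818092129473233
[ 2.07662041 -0.52175588 -0.10546493]
```

View pics/v4_side.png

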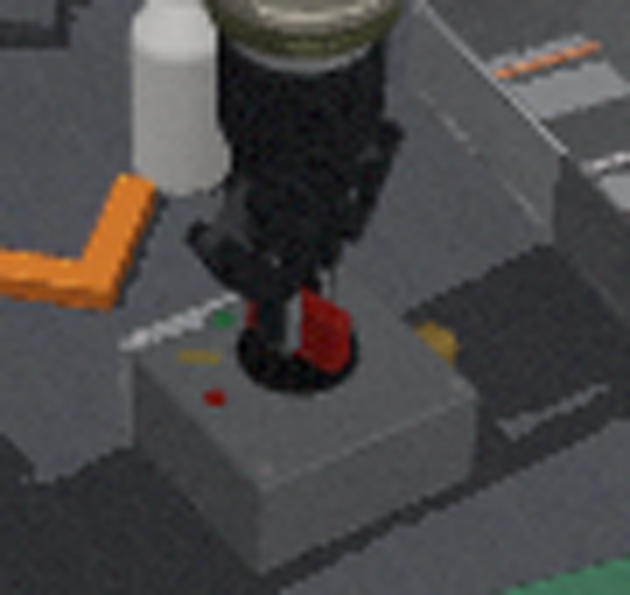

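Call:
{"api": "jog_arm", "payload": {
  "targets": [
    [0.003,0.001,0,0,0,0.006,1],
    [0.003,0.001,0,0,0,0.006,1],
    [0.003,0.001,0,0,0,0.006,0.7],
    [0.003,0.001,0,0,0,0.006,0.4],
    [0.003,0.001,0,0,0,0.006,0.3]
  ]
}}

```text
time: 19.2
tool_pos: [622.0, 149.6, 74.7]
tcp_rot: [179.9, -0.1, 112.4]
ft_force: [0.4, 0.5, 4.9]
finger_gap: 48.6
```

Call:
{"api": "jog_arm", "payload": {
  "targets": [
    [0,0,0,0,0,0,0.3],
    [0,0,0,0,0,0,0.3]
  ]
}}

```text
time: 19.37
tool_pos: [621.2, 149.2, 73.8]
tcp_rot: [-179.9, -0.2, 112.4]
ft_force: [-1.1, -0.5, 5.1]
finger_gap: 59.8
```

Run:
```python
from h import *
from bench import r
s=r.snapshot("side")
go([622.5,146.2,76],[180,0,112])
for p,n,(x,y,w,h) in((s,"v5_side",(290,110,90,85)),):
    cv2.imwrite(f"pics/{n}.png",cv2.resize(p["pixels"][y:y+h,x:x+w,::-1],None,fx=7,fy=7,interpolation=cv2.INTER_CUBIC))
```

```text
t 19.42 pos [621.2 149.2  73.8] rpy [-179.9   -0.2  112.4] F [-0.4 -0.7  4.8] gap 60.0 j [  9.  20.  87.   0.  73. -14.]
shift [-0.0033  0.0001 -0.0022] turn [-0.001 -0.003  0.007] rows 0.09564049005441362 0.06213064789212257
```

View pics/v5_side.png

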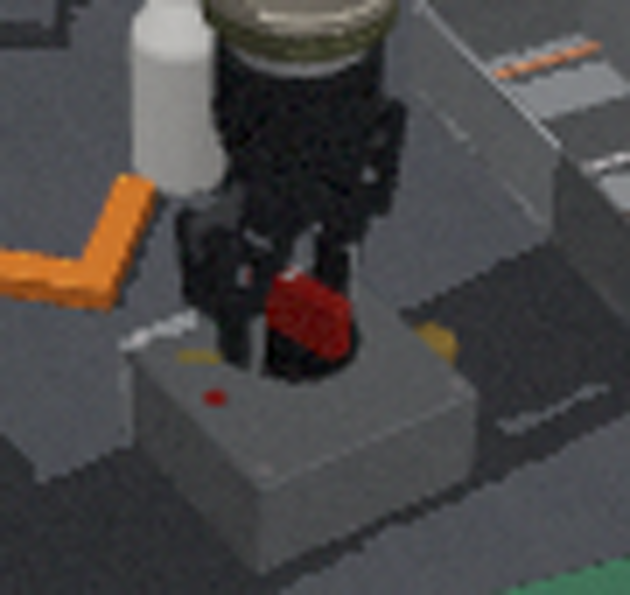

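Call:
{"api": "jog_arm", "payload": {
  "targets": [
    [0,0,-0.008,0,0,0,0.2],
    [0,0,-0.02,0,0,0,0.2],
    [0,0,-0.05,0,0,0,0.2],
    [0,0,-0.085,0,0,0,0.2],
    [0,0,-0.11,0,0,0,0.2]
  ]
}}

```text
time: 19.83
tool_pos: [621.6, 149.3, 186.9]
tcp_rot: [180.0, -0.2, 112.4]
ft_force: [1.2, 0.5, 0.8]
finger_gap: 68.4
```

Call:
{"api": "jog_arm", "payload": {
  "targets": [
    [-0.02,-0.03,0,0,0,0,0.2],
    [-0.04,-0.06,0,0,0,0,0.2],
    [-0.06,-0.09,0,0,0,0,0.2],
    [-0.08,-0.12,0,0,0,0,0.2],
    [-0.1,-0.15,0,0,0,0,0.2]
  ]
}}

```text
time: 20.25
tool_pos: [519.6, -1.5, 184.2]
tcp_rot: [-180.0, -0.2, 112.5]
ft_force: [0.7, 0.4, 0.3]
finger_gap: 68.4
```

Run:
```python
from h import *
from bench import r
s=r.snapshot("side");t=r.snapshot("top")
np.savez("side3.npz",**s);np.savez("top3.npz",**t)
go([622.5,146.2,76],[180,0,112])
cv2.imwrite("pics/full3.png",np.vstack([t["pixels"]])[:,:,::-1]);cv2.imwrite("pics/fulls3.png",s["pixels"][:,:,::-1])
for p,n,(x,y,w,h) in((s,"w_side",(300,135,65,60)),(t,"w_top",(245,115,60,65))):
    cv2.imwrite(f"pics/{n}.png",cv2.resize(p["pixels"][y:y+h,x:x+w,::-1],None,fx=9,fy=9,interpolation=cv2.INTER_CUBIC))
```

```text
t 20.35 pos [518.3  -4.  183.8] rpy [-1.798e+02 -1.000e-01  1.122e+02] F [ 0.9 -0.7 -0.2] gap 68.3 j [ -6.  -3. 101.   0.  82. -28.]
shift [0.0994 0.1536 0.1076] turn [-0.003 -0.002  0.004] rows 5.089199497112205 0.042646684554704065
```

View pics/w_side.png

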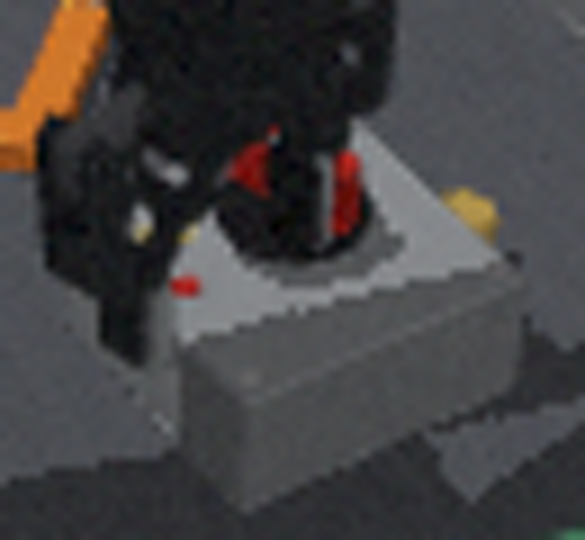

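View pics/w_top.png

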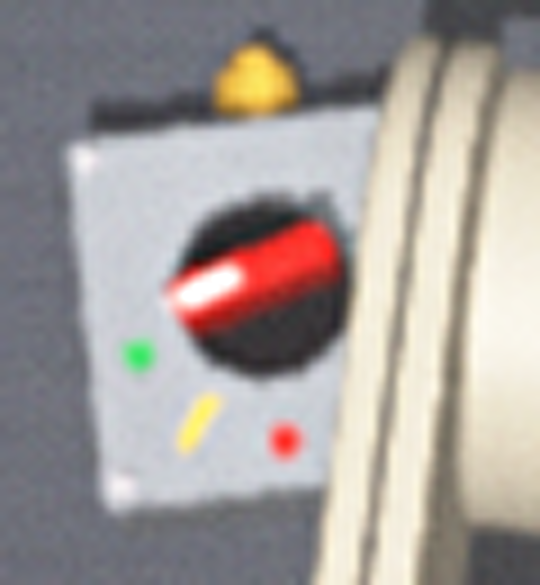

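View pics/full3.png

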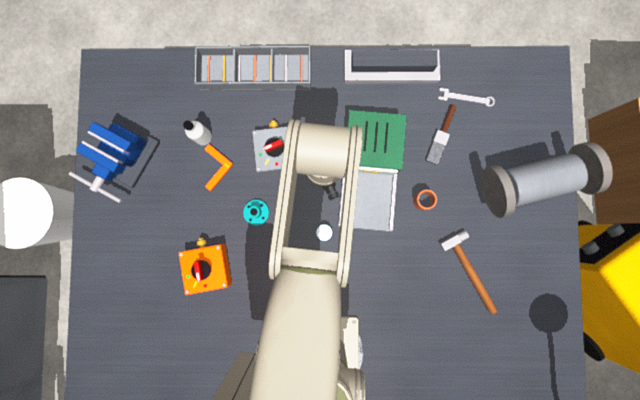

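View pics/fulls3.png

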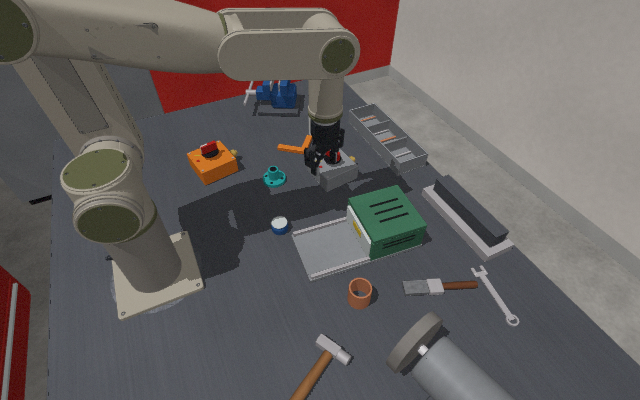

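Run:
```python
from h import *
t=load("top3.npz");s=load("side3.npz");x,y,w,h=roi=(258,132,30,28)
hsv=cv2.cvtColor(t["pixels"],cv2.COLOR_RGB2HSV)[y:y+h,x:x+w]
# bright red top face (V high) + white pointer
red=cv2.inRange(hsv,np.array([0,120,215]),np.array([8,255,255]))|cv2.inRange(hsv,np.array([172,120,215]),np.array([180,255,255]))
wh=cv2.inRange(hsv,np.array([0,0,235]),np.array([180,60,255]));disc=np.zeros_like(wh);cv2.circle(disc,(275-x,146-y),11,255,-1);wh&=disc
m=red|wh; print((red>0).sum(),(wh>0).sum())
for nm,mm in(("all",m),("white",wh),("red",red)):
    ys,xs=np.nonzero(mm);P=plane(t,np.c_[xs+x,ys+y],112)[:,:2];c=P.mean(0);u,sv,vt=np.linalg.svd(P-c);d=vt[0]
    print(nm,c.round(1),np.degrees(np.arctan2(d[1],d[0]))%180,sv.round(0))
W=plane(t,np.array([[178,300],[325,232]])/9+[245,115],112)[:,:2];d=W[0]-W[1];print("hand",np.degrees(np.arctan2(d[1],d[0])))
c=np.array([622.5,146.3])
for n,uv in(("green",np.array([139,355])/9+[245,115]),("red",np.array([285,441])/9+[245,115])):
    g=plane(t,uv,60)[0,:2];print(n,g.round(1),np.degrees(np.arctan2(*(g-c)[::-1]))%360,np.linalg.norm(g-c))
```

```text
58 28
all [622.  139.5] 98.06390341950946 [164.  68.]
white [616.3 139.6] 87.50654329014678 [132.  30.]
red [624.7 139.4] 115.51316444870947 [103.  32.]
hand 115.10642119897564
green [603.7 189.2] 113.62382240235975 46.854847453374035
red [574.2 139.2] 188.30140938772644 48.842663513243245
```

The pointer looks to be within about 3° of the green dot. I move the arm clear for a cleaner check.

Call:
{"api": "jog_arm", "payload": {
  "targets": [
    [-0.04,0.002,0,0,0,0,0.2],
    [-0.08,0,-0.01,0,0,0,0.2],
    [-0.12,-0.01,-0.02,0,0,0,0.2],
    [-0.155,-0.02,-0.03,0,0,0,0.2],
    [-0.19,-0.03,-0.04,0,0,0,0.2]
  ]
}}

```text
time: 20.77
tool_pos: [565.9, -189.2, 224.0]
tcp_rot: [-180.0, -0.2, 112.4]
ft_force: [0.1, 0.4, -0.4]
finger_gap: 68.1
```

Call:
{"api": "jog_arm", "payload": {
  "targets": [
    [-0.03,0,0,0,0,0,0.2],
    [-0.05,0,0,0,0,0,0.2],
    [-0.05,0,0,0,0,0,0.2]
  ]
}}

```text
time: 21.02
tool_pos: [585.4, -237.6, 223.3]
tcp_rot: [-179.9, -0.1, 112.2]
ft_force: [0.7, -0.6, 0.6]
finger_gap: 68.5
```

Run:
```python
from h import *
from bench import r
s=r.snapshot("side");t=r.snapshot("top")
np.savez("side4.npz",**s);np.savez("top4.npz",**t)
go([622.5,146.2,76],[180,0,112])
a=load("side0.npz")
f=lambda p,x,y,w,h:cv2.resize(p["pixels"][y:y+h,x:x+w,::-1],None,fx=9,fy=9,interpolation=cv2.INTER_CUBIC)
cv2.imwrite("pics/x_side.png",np.hstack([f(s,312,140,40,40),f(a,312,140,40,40)]))
cv2.imwrite("pics/x_top.png",cv2.resize(f(t,250,125,45,48),None,fx=1.4,fy=1.4))
```

```text
t 21.12 pos [ 584.7 -234.   222.7] rpy [-179.9   -0.2  112.4] F [-0.7  0.6 -0.1] gap 68.4 j [-27.  12.  81.   0.  87. -49.]
shift [0.3366 0.1798 0.1477] turn [-0.002 -0.004  0.006] rows 9.814272577096219 0.05987041564108544
```

View pics/x_side.png

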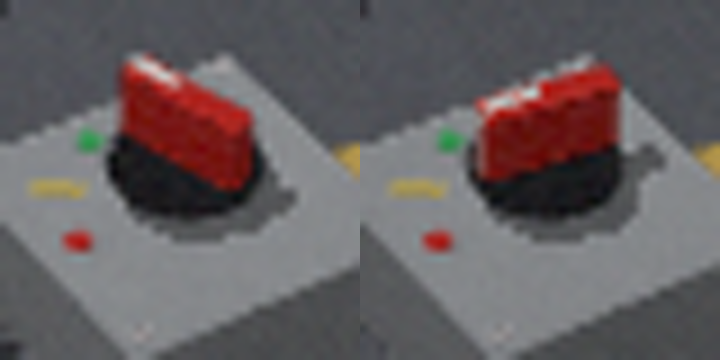

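View pics/x_top.png

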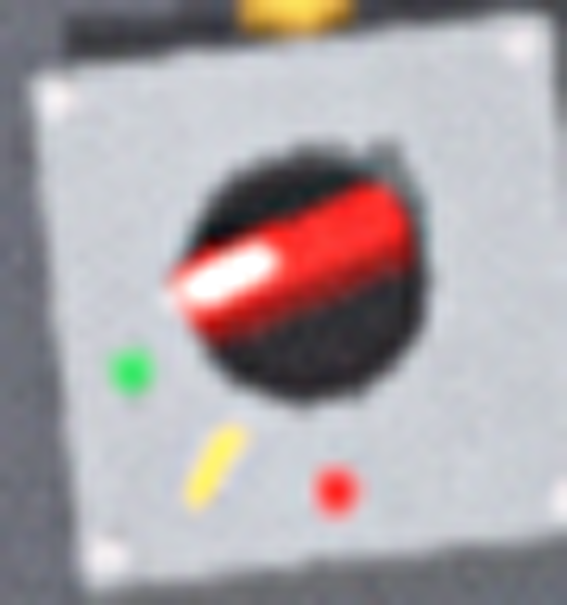

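Run:
```python
from h import *
s=load("side4.npz");t=load("top4.npz")
def ang(p,a,b,z=112):
    W=plane(p,[a,b],z)[:,:2];d=W[0]-W[1];return np.degrees(np.arctan2(d[1],d[0]))%360,np.linalg.norm(d),W.mean(0).round(1)
k=lambda u,v:(312+u/9,140+v/9)
print("side now",ang(s,k(125,78),k(250,124)),"upper edge",ang(s,k(140,53),k(245,103)),"side before",ang(s,k(123,112),k(257,78)))
q=lambda u,v:(250+u/12.6,125+v/12.6)
print("top now",ang(t,q(172,275),q(378,182)),ang(t,q(205,312),q(412,220)))
B=plane(t,[q(52,97),q(520,42),q(565,497),q(107,552)],60)[:,:2];c=B.mean(0);g=plane(t,q(131,371),60)[0,:2]
print("box c",c,"green dir",np.degrees(np.arctan2(*(g-c)[::-1])), "expected", 187.1-74.5)
```

```text
side now (np.float64(124.02581373425049), np.float64(52.28364542752469), array([620.8, 136.8])) upper edge (np.float64(116.86941347920319), np.float64(47.85439175606272), array([628.6, 147.8])) side before (np.float64(175.76752955605784), np.float64(53.49641802641496), array([623.5, 139.3]))
top now (np.float64(114.5745280117397), np.float64(52.53016519904842), array([627.2, 147.5])) (np.float64(114.224528414755), np.float64(52.614599541631165), array([618.3, 139.6]))
box c [622.03977424 145.83547791] green dir 112.81535760760057 expected 112.6
```

Run:
```python
from h import *
from bench import r
a=load("top0.npz");b=load("top4.npz")
for n,lo,hi,roi in(("square",(8,150,120),(18,255,255),(195,135,50,60)),("teal",(82,120,80),(95,255,255),(235,190,50,45)),("offcut",(5,100,80),(14,255,255),(410,180,35,40)),("tin",(0,0,225),(180,40,255),(310,215,30,35)),("bottle",(0,0,200),(180,40,255),(175,110,45,45))):
    print(n,[[(int(x[0]),x[1].round(1)) for x in blobs(p,lo,hi,roi,15)[0]] for p in(a,b)])
s=r.sense();print(s["time"],s["tool_pos"],s["ft_force"])
r.hand_in()
```

```text
square [[(132, array([215.7, 172.8])), (15, array([219.1, 167. ]))], [(162, array([217.2, 166.4]))]]
teal [[(482, array([255.9, 211.9]))], [(478, array([255.8, 212. ]))]]
offcut [[(256, array([425.2, 199.4]))], [(148, array([428.6, 195.5]))]]
tin [[(213, array([323.6, 232.4]))], []]
bottle [[(264, array([196.4, 133.4]))], [(187, array([195.2, 131.7]))]]
21.1167 [ 584.66003883 -233.98214157  222.69515278] [-0.66595508  0.60870796 -0.09465146]
the job is handed in; nothing more can be done
```

Run:
```python
from h import *
a=load("top0.npz");b=load("top4.npz")
f=lambda p:cv2.resize(p["pixels"][105:245,175:445,::-1],None,fx=2.1,fy=2.1)
cv2.imwrite("pics/cmp.png",np.vstack([f(a),f(b)]))
```

```text
(no output)
```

View pics/cmp.png

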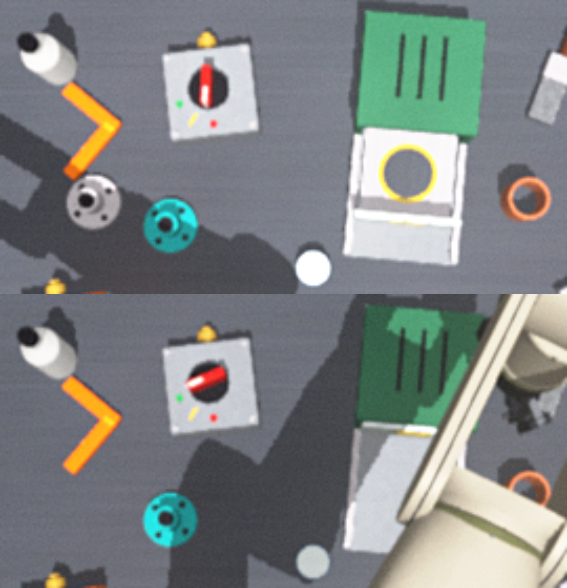

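The job is handed in at 21.1 s, with all steps done in the order asked and the arm clear of everything.

**Hub:** I stood it on the yellow ring, lowered slowly until the wrist force changed from −4.8 N to about 0. Yellow showed all round the flange before the push. Once home it is hidden under the hood, so I could not see it upright there.

**Carriage:** I pushed it about 120 mm, and the plate ended flush with the hood front. It stopped hard: the fingers pressed the plate with about 60 N for a moment, wrist reading 58 N along the push. That is more than needed but under the 120 N wrist limit. The gripper's body was well clear of everything then.

**Knob:** I pushed it in about 9 mm, turned it 65° clockwise and let it go; the side view shows it back at its original height. The top view puts the pointer at 114.4° and the green dot at 112.7°, so the turn is about 2° short. The gripper's own angle said 112.4°. Reading the bar edges in the side view gave 117° to 124°, which disagrees. I trusted the top view because the side view is grazing and low in resolution there.

**Bystanders:** The top view before and after shows the square, teal hub, tin, bottle and offcut where they were. The brush is hidden behind the arm in the last picture but had not moved in one taken less than a second earlier. The numeric colour-mask check did not agree for the square, tin, offcut and bottle, because of changed shadows and the arm covering part of the view, so I went by eye.

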